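# Take the misplaced cartridge out of the ink case

### The job

Swing the lid of the ink-cartridge case wide open and find the one cartridge that stands in a bay lined with a different colour from its own. Move it to the green return stand, set down gently (not dropped) and upright on the stand's floor, midway between the two cheeks and centred along them, while the other two cartridges stay where they are in their bays. Then close the lid fully and leave the things around on the desk undisturbed.

Things in the scene. Friction and masses are not known exactly. Their poses are not given: they have to be found in the camera images.
- case: The ink-cartridge case, a grey open-topped box fixed to the desk, 70 (x) by 214 (y) by 48 high (mm), floor 5, walls 4 thick; origin at the centre of its underside, z up, x pointing from the robot's side to the hinge side. The case's long walls stand within 5 of a cartridge's end faces and 3 above its top: inside, it can be gripped only across its 26 mm width; 34 is free between neighbours.
- case_floor (a point): Centre of the case's inner floor, 5 above the desk, axes as the case's. Three bays, no dividers, centred at y = -60, 0, +60, cartridges centred in them to about 2. Each bay's floor is lined with a coloured sheet (61 by 58) showing the colour that belongs there. Two white ribs per bay (3 thick, 50 long, 8 high, along x, 15.5 to 18.5 off the bay's centre line) locate the cartridge's foot.
- lid (a joint): Lid angle in rad: 0 = closed, grows as the lid swings up and away from the robot, up to 2.3; upright at 1.57. Starts at 0 to 0.12. The hinge is stiff (about 0.085 N m): the lid stays where it is left. The lid is a red plate, 70 by 214, 8 thick, about 150 g.
- lid_grip (a point): Grip point in the lid's black tongue, mid thickness. The tongue lies in the lid's plane, 30 wide (case's y), 8 thick, 36 long out from the middle of the free edge (robot's side when shut). The point is 26 out from that edge: when shut 96 from the hinge axis towards the robot and 4 above it. Pinched by its 30 mm sides it can turn between the fingers while the tool stays pointing down.
- lid_hinge (a point): A point on the lid's hinge axis in the middle of the case's far long edge (35 from the case's centre), 48.5 above the desk; the axis is the case's y.
- cart_cyan: The cyan ink cartridge: a plain upright blue-cyan block 56 long (x), 26 wide (y), 40 high, 40 to 85 g, small gold contact on top at its -x end; origin at the centre of its underside. Starts in one of the case's three bays (which one varies), its length along the case's x. It is packed right if its bay's lining has its colour, wrong if the lining is yellow.
- cart_magenta: The magenta ink cartridge: a plain upright magenta-pink block 56 long (x), 26 wide (y), 40 high, 40 to 85 g, small gold contact on top at its -x end; origin at the centre of its underside. Starts in one of the case's three bays (which one varies), its length along the case's x. It is packed right if its bay's lining has its colour, wrong if the lining is yellow.
- cart_black: The black ink cartridge: a plain upright black block 56 long (x), 26 wide (y), 40 high, 40 to 85 g, small gold contact on top at its -x end; origin at the centre of its underside. Starts in one of the case's three bays (which one varies), its length along the case's x. It is packed right if its bay's lining has its colour, wrong if the lining is yellow.
- bay_yellow: The yellow floor lining of one bay of the case (which bay varies): a flat sheet; origin at the bay's centre on the case's floor, 5 above the desk. No yellow cartridge is about, so the cartridge standing here is the wrongly packed one. The linings of the other two bays have the colours of the cartridges in them.
- stand: The green return stand, fixed to the desk: base 70 (x) by 64 (y), 6 thick, with two upright cheeks 34 long along x, 4 thick, 50 high above the base, inner faces at y = -16 and +16. Origin at the centre of its underside, z up. There is no room for fingers beside a cartridge between the cheeks; it can be held by its two end faces (56 apart), which stand 11 clear of the cheeks.
- stand_seat (a point): The middle of the stand's floor between the cheeks, 6 above the desk; the seated cartridge's origin comes here, upright, its length along the stand's x (either way round); axes as the stand's.
- stapler: Bystander: a blue and black stapler lying on the desk, 130 by 36 by 50 high; origin at the centre of its underside.
- mug: Bystander: a white mug, 76 across and 85 high; origin at the centre of its underside.
- stamp: Bystander: a wooden rubber stamp standing on its foot, 44 across and 76 high; origin at the centre of its underside. It stands to the left of the case.
- notes: Bystander: a pale blue block of note paper, 75 by 75 by 30 high; origin at the centre of its underside. The desk between case and stand, about x = 0.52, y = -0.09 (m), is clear for 80 by 80 mm for putting a cartridge down.
There are look-alikes about, which are no part of the job. Several things have the shape of the stand; the one meant has the colours described above.

How it is judged:
On the way, in this order (a step that is already met when the one before it is completed fails the run):
1. the lid is swung wide open (past 1.2 rad) (value of joint lid above 1.2 rad), for 0.2 s.
2. the wrongly packed cartridge stands released in the return stand, the others still in their bays (((x of cart_cyan in the frame of stand_seat between -0.012 and 0.012 m and y of cart_cyan in the frame of stand_seat between -0.006 and 0.006 m and z of cart_cyan in the frame of stand_seat between -0.004 and 0.004 m and angle between each of cart_cyan, cart_magenta, cart_black's own z axis and vertical below 0.12 rad and linear speed of cart_cyan below 0.03 m/s and contact force between cart_cyan and the fingers below 0.1 N and distance of each of cart_magenta, cart_black from where it was at the start of the episode below 0.01 m and horizontal distance between each of cart_magenta, cart_black and bay_yellow above 0.035 m) or (x of cart_magenta in the frame of stand_seat between -0.012 and 0.012 m and y of cart_magenta in the frame of stand_seat between -0.006 and 0.006 m and z of cart_magenta in the frame of stand_seat between -0.004 and 0.004 m and angle between each of cart_magenta, cart_cyan, cart_black's own z axis and vertical below 0.12 rad and linear speed of cart_magenta below 0.03 m/s and contact force between cart_magenta and the fingers below 0.1 N and distance of each of cart_cyan, cart_black from where it was at the start of the episode below 0.01 m and horizontal distance between each of cart_cyan, cart_black and bay_yellow above 0.035 m) or (x of cart_black in the frame of stand_seat between -0.012 and 0.012 m and y of cart_black in the frame of stand_seat between -0.006 and 0.006 m and z of cart_black in the frame of stand_seat between -0.004 and 0.004 m and angle between each of cart_black, cart_cyan, cart_magenta's own z axis and vertical below 0.12 rad and linear speed of cart_black below 0.03 m/s and contact force between cart_black and the fingers below 0.1 N and distance of each of cart_cyan, cart_magenta from where it was at the start of the episode below 0.01 m and horizontal distance between each of cart_cyan, cart_magenta and bay_yellow above 0.035 m))), for 0.2 s.
At the end, for the whole second after the job is handed in: Lid shut (below 0.06 rad). The cartridge from the yellow bay rests upright (0.12 rad), released, in the stand: within 12 mm of the seat lengthwise, 6 mm across, 4 mm in height. The other two are upright within 10 mm of their starts. Bystanders at rest (((x of cart_cyan in the frame of stand_seat between -0.012 and 0.012 m and y of cart_cyan in the frame of stand_seat between -0.006 and 0.006 m and z of cart_cyan in the frame of stand_seat between -0.004 and 0.004 m and angle between each of cart_cyan, cart_magenta, cart_black's own z axis and vertical below 0.12 rad and linear speed of cart_cyan below 0.03 m/s and contact force between cart_cyan and the fingers below 0.1 N and distance of each of cart_magenta, cart_black from where it was at the start of the episode below 0.01 m and horizontal distance between each of cart_magenta, cart_black and bay_yellow above 0.035 m) or (x of cart_magenta in the frame of stand_seat between -0.012 and 0.012 m and y of cart_magenta in the frame of stand_seat between -0.006 and 0.006 m and z of cart_magenta in the frame of stand_seat between -0.004 and 0.004 m and angle between each of cart_magenta, cart_cyan, cart_black's own z axis and vertical below 0.12 rad and linear speed of cart_magenta below 0.03 m/s and contact force between cart_magenta and the fingers below 0.1 N and distance of each of cart_cyan, cart_black from where it was at the start of the episode below 0.01 m and horizontal distance between each of cart_cyan, cart_black and bay_yellow above 0.035 m) or (x of cart_black in the frame of stand_seat between -0.012 and 0.012 m and y of cart_black in the frame of stand_seat between -0.006 and 0.006 m and z of cart_black in the frame of stand_seat between -0.004 and 0.004 m and angle between each of cart_black, cart_cyan, cart_magenta's own z axis and vertical below 0.12 rad and linear speed of cart_black below 0.03 m/s and contact force between cart_black and the fingers below 0.1 N and distance of each of cart_cyan, cart_magenta from where it was at the start of the episode below 0.01 m and horizontal distance between each of cart_cyan, cart_magenta and bay_yellow above 0.035 m)) and value of joint lid below 0.06 rad and linear speed of each of stapler, mug, stamp, notes below 0.03 m/s); the robot touches nothing.
It fails at once if a cartridge is dropped into the stand (faster than 0.4 m/s there) ((horizontal distance between cart_cyan and stand_seat below 0.03 m and z of cart_cyan in the frame of stand_seat below 0.06 m and linear speed of cart_cyan above 0.4 m/s) or (horizontal distance between cart_magenta and stand_seat below 0.03 m and z of cart_magenta in the frame of stand_seat below 0.06 m and linear speed of cart_magenta above 0.4 m/s) or (horizontal distance between cart_black and stand_seat below 0.03 m and z of cart_black in the frame of stand_seat below 0.06 m and linear speed of cart_black above 0.4 m/s)).
It fails at once if more than one cartridge is taken from its place (moved more than 30 mm) (distance of each of cart_cyan, cart_magenta from where it was at the start of the episode above 0.03 m or distance of each of cart_cyan, cart_black from where it was at the start of the episode above 0.03 m or distance of each of cart_magenta, cart_black from where it was at the start of the episode above 0.03 m).
It fails at once if a bystander is moved more than 30 mm or tipped (distance of any of stapler, mug, stamp, notes from where it was at the start of the episode above 0.03 m or angle between any of stapler, mug, stamp, notes's own z axis and vertical above 0.4 rad).
It also fails if it takes over 72 s, if anything falls off the work surface, if the arm or the gripper's body presses on something with over 40 N, if the wrist force passes 120 N, or if a joint passes its speed limit or range.

### The arm

A 6-joint arm with a two-finger parallel gripper is mounted at the origin on the work surface. World frame = base frame: x ahead of the robot, y to its left, z up, the work surface at z = 0. Lengths are in m, angles in rad, forces in N, time in s.
With the tool pointing down it reaches from about 0.375 to 0.9 m from the base axis. Payload 3.1 kg.
Tool frame: the origin (TCP) lies midway between the tips of the shut fingers; the grasp point (between the pads) lies 19 mm behind it; x points along the fingers, z is the direction in which the jaws open and shut, and the axes are right-handed (so a half turn about x gives the same grasp; the last joint's range is limited). The gripper opens to 87 mm and grips with 3 to 60 N. Pads are 19 mm wide; open, the fingers measure 117 mm over their backs; the gripper's body (75 mm by 190 mm) begins 51 mm behind the grasp point.
Start: joints at [1.006, 0.527, 1.433, -0, 1.181, -0.178], TCP at [0.235, 0.579, 0.223] pointing down, gripper open.
Joint ranges: [-3.08, 3.08], [-0.75, 2.2], [0.22, 2.44], [-1.43, 4.57], [0, 2.65], [-2.85, 2.85]. Speed limits (rad/s): [2.79, 2.79, 3.14, 3.14, 3.14, 3.14].

### API

Orientations are given as a unit quaternion [x, y, z, w].
In Python, from rig import robot, optics, workorder gives the robot as it stands.
- The arm moves only by the tool arm_command, never from a script. Its argument "plan" is a list of rows, each a list of 7 numbers: the shift along the tool's x, y, z in cm, then the turn, a rotation vector about the tool's x, y, z in rad, then the finger opening in cm, from 0 to 8.7. In form: [[x, y, z, ax, ay, az, gripper], ...]. A call has 1 to 12 rows; each row shifts and turns the pose as measured when the row begins, along the tool's axes as they then stand; what a row does not reach is not made up. A row lasts 1/8 s, in which the tool goes at most 62.5 mm and 10.7 degrees, less where a joint would pass 70% of its speed; a pose out of reach is approached as far as the arm can. A call with a gripper value outside its range is refused whole. The fingers move at their own pace and stop on an object; "grip_force" is the grip in N (left out, the last holds). Time passes only in rows, so rows that do not move let the fingers close. It gives the time, the measured TCP pose, the force and the opening at its end, in the units of the state.
- robot.get_obs(): the state, without advancing time (a new reading comes with each control period).
- optics.camera(name): name is "side" or "top"; returns (picture, depth): 384x512x3 uint8, blue, green, red; 384x512 float32, m along the optical axis (not along the pixel's ray), 0 where there is no reading.
- optics.camera_info(name): a dict with "mtx" (3x3 intrinsics, pixels), "k1" (the pictures are not rectified: a ray, as slopes to the right and down, at radius r is drawn at 1 + k1 r^2 times it, then the intrinsics apply), "position" and "rotation" of the camera in the world. Camera axes: x right, y down, z forward; pixel columns grow to the right and rows downward; lengths in m; the calibration is good to about 2 mm. A picture is of the moment at which its call begins. camera_info takes no time and is no camera call.
- workorder.hand_in(): hands the job in, once; it reports no verdict.
The state is a dict: "time": time; "q": joint angles; "joint_velocities": joint speeds; "joint_torque": joint torques, N m; "position": TCP position; "tool_rot": TCP orientation; "ft_force": force on the tool from outside, world axes, zero at the start; "moment": the same for the moment, N m; "grip_width": finger opening in m.
Only numpy, scipy, OpenCV 4.12 (cv2) and the standard library are available. Lean on these libraries where they do the work, as an engineer would, in place of code of your own. Each camera call takes 0.05 s, during which the arm holds its last target. There are 200 camera calls.

## Working session

There is one attempt and no reset: what is moved stays moved. The work goes in short steps, Python scripts to look and compute and a tool call to move; the robot and the scene stay as the last step left them, time stands still between calls to the robot, and variables do not carry over. Pictures are saved under pics/ and viewed, about 8 in all and at most 12, crops included, and the job is handed in when it is done.

Besides the shell and the picture viewer there is one more tool, called after "Request:" by a JSON object that holds its "op" and its "data", one argument or row to a line. arm_command: Moves the arm, as the interface text tells. Its arguments: {"type":"object","properties":{"plan":{"type":"array"},"grip_force":{"type":"number"}},"required":["plan"]}

```bash
mkdir -p pics; cat > h.py <<'E'
import numpy as np,cv2
from rig import robot,optics,workorder
from scipy.spatial.transform import Rotation as R
def info(n):
    c=optics.camera_info(n);Rm=np.array(c['rotation'],float)
    if Rm.shape!=(3,3): Rm=R.from_quat(Rm.ravel()).as_matrix()
    return np.array(c['mtx']),c['k1'],np.array(c['position']),Rm
def ray(n,u,v):
    K,k1,p,Rm=info(n)
    s=cv2.undistortPoints(np.array([[[u,v]]],float),K,np.array([k1,0,0,0,0.]))[0,0]
    return p,Rm@np.array([s[0],s[1],1])
def onplane(n,u,v,z):
    p,d=ray(n,u,v);return p+d*(z-p[2])/d[2]
def proj(n,P):
    K,k1,p,Rm=info(n);c=(np.atleast_2d(P)-p)@Rm
    return cv2.projectPoints(c.reshape(-1,1,3),np.zeros(3),np.zeros(3),K,np.array([k1,0,0,0,0.]))[0].reshape(-1,2)
def cloud(n,dep):
    K,k1,p,Rm=info(n);h,w=dep.shape
    uv=np.stack(np.meshgrid(np.arange(w),np.arange(h)),-1).reshape(-1,1,2).astype(float)
    s=cv2.undistortPoints(uv,K,np.array([k1,0,0,0,0.])).reshape(h,w,2)
    return p+np.dstack([s*dep[...,None],dep])@Rm.T
E
python3 - <<'E'
from h import *
for n in('top','side'):
    im,d=optics.camera(n);np.savez(f'{n}0.npz',im=im,d=d)
    cv2.imwrite(f'pics/{n}0.png',cv2.resize(im,(768,576),interpolation=cv2.INTER_CUBIC))
    print(n,optics.camera_info(n))
print(robot.get_obs())
E
```

```text
top {'mtx': array([[352.60461232,   0.        , 260.80575217],
       [  0.        , 352.60461232, 193.25911124],
       [  0.        ,   0.        ,   1.        ]]), 'k1': -0.033241849398822416, 'position': array([ 0.42244808, -0.03964978,  1.013294  ]), 'rotation': array([-0.70376467,  0.70808172, -0.03981634,  0.04183573])}
side {'mtx': array([[397.46981817,   0.        , 259.67834861],
       [  0.        , 397.46981817, 189.27865978],
       [  0.        ,   0.        ,   1.        ]]), 'k1': 0.03706700441166552, 'position': array([-0.13227762, -0.7165638 ,  0.76025011]), 'rotation': array([ 0.8257537 , -0.33256855,  0.17960818, -0.41865247])}
{'time': 0.1, 'q': array([ 1.00652542e+00,  5.28361659e-01,  1.43376900e+00,  1.93686279e-05,
        1.18137787e+00, -1.78520902e-01]), 'joint_velocities': array([ 0.00094657, -0.00194093, -0.00215545,  0.00041222, -0.00085683,
       -0.00047877]), 'joint_torque': array([ 1.62622960e-04, -4.40980875e+01, -1.77150142e+01,  6.35664468e-02,
        5.33925800e-02, -4.19518653e-05]), 'position': array([0.23478612, 0.57852435, 0.22167821]), 'tool_rot': array([-0.39515226,  0.58719316,  0.39461888,  0.58594779]), 'ft_force': array([0.33472067, 0.22384225, 0.4043094 ]), 'moment': array([-0.0430252 , -0.00582472,  0.01903465]), 'grip_width': 0.08694317179471966}
```

View pics/top0.png

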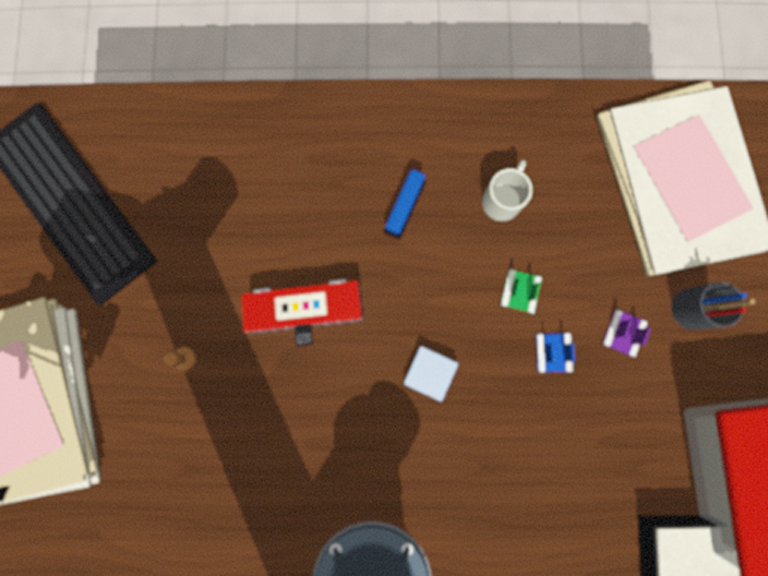

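View pics/side0.png

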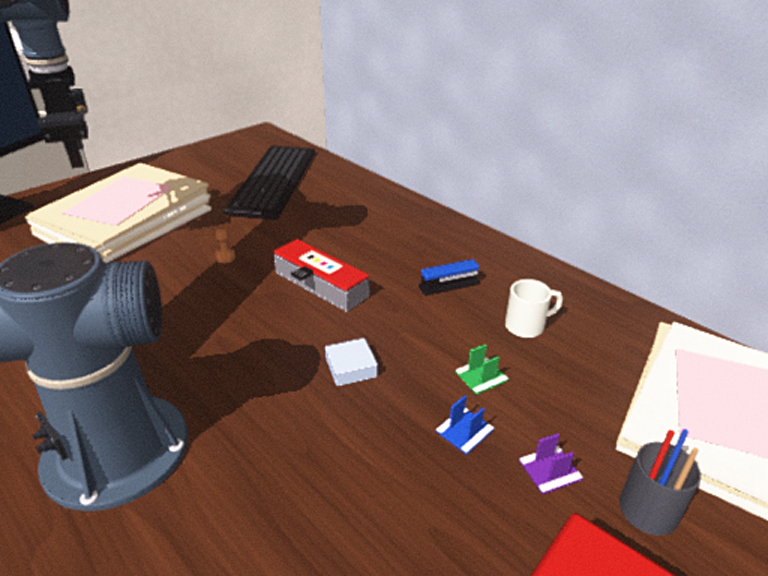

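Views show: red case (top view 302,306) with black tongue at (304,337), stamp (181,359), stapler (405,203), mug (507,195), notes (432,373). Candidates for the stand: green (521,291), blue (555,353), purple (627,332). I choose green, and red-lidded box bottom right is a look-alike of the lid (out of the job). Measure and check close.

```bash
python3 - <<'E'
from h import *
z=np.load('top0.npz');im=z['im'];d=z['d'];P=cloud('top',d)
hsv=cv2.cvtColor(im,cv2.COLOR_BGR2HSV)
def box(m,name):
    p=P[m&(d>0)];print(name,len(p),'med',np.median(p,0).round(4),'z',np.percentile(p[:,2],[2,50,98]).round(4))
    r=cv2.minAreaRect(p[:,:2].astype(np.float32));print(r);return p
v,u=np.mgrid[:384,:512]
red=((hsv[...,0]<8)|(hsv[...,0]>172))&(hsv[...,1]>170)&(hsv[...,2]>100)&(u>150)&(u<250)&(v>180)&(v<225)
p=box(red,'lid')
A=np.c_[p[:,:2],np.ones(len(p))];print('plane',np.linalg.lstsq(A,p[:,2],rcond=None)[0])
blk=(hsv[...,2]<60)&(P[...,2]>.035)&(u>190)&(u<215)&(v>212)&(v<235);box(blk,'tongue')
gr=(abs(hsv[...,0].astype(int)-65)<15)&(hsv[...,1]>120)&(u>320)&(u<370)&(v>170)&(v<215)
p=box(gr,'stand')
for lo,hi in((-.01,.02),(.04,.075)):
    q=p[(p[:,2]>lo)&(p[:,2]<hi)];print(lo,len(q),q.mean(0),cv2.minAreaRect(q[:,:2].astype(np.float32)))
for n,(a,b) in {'stamp':(120,239),'stapler':(270,135),'mug':(338,132),'notes':(288,248)}.items():print(n,P[b,a])
c=np.vstack([cv2.resize(im[170:240,150:250],(800,560)[:2],interpolation=cv2.INTER_CUBIC)])
cv2.imwrite('pics/c1.png',np.hstack([cv2.resize(im[180:235,155:250],(475,275),interpolation=cv2.INTER_CUBIC),cv2.resize(im[165:220,320:375],(275,275),interpolation=cv2.INTER_CUBIC)]))
E
```

```text
lid 1355 med [0.5071 0.1301 0.0581] z [-0.001   0.0581  0.0624]
((0.5100277662277222, 0.1389703005552292), (0.08151619881391525, 0.2329457402229309), 6.498306751251221)
plane [-0.24643496 -0.05264344  0.1858705 ]
tongue 36 med [0.464  0.1224 0.0604] z [0.0571 0.0604 0.0631]
((0.46404948830604553, 0.123202845454216), (0.024900728836655617, 0.010961066000163555), 89.60576629638672)
stand 342 med [ 0.5354 -0.2894  0.0064] z [-0.      0.0064  0.0567]
((0.5378816723823547, -0.2863735556602478), (0.040841083973646164, 0.07431403547525406), 75.15982055664062)
-0.01 258 [ 0.53579623 -0.28897037  0.00558418] ((0.5376745462417603, -0.28724050521850586), (0.03639082983136177, 0.0738883763551712), 76.65969848632812)
0.04 58 [ 0.53612006 -0.28317898  0.05185533] ((0.5356829762458801, -0.2858105003833771), (0.04082837700843811, 0.03255981579422951), 75.29424285888672)
stamp [0.41111523 0.34434819 0.05847877]
stapler [ 0.69906717 -0.06403956  0.04866905]
mug [ 0.71992715 -0.26568994  0.00381631]
notes [ 0.3839767  -0.11139844  0.02896009]
```

View pics/c1.png

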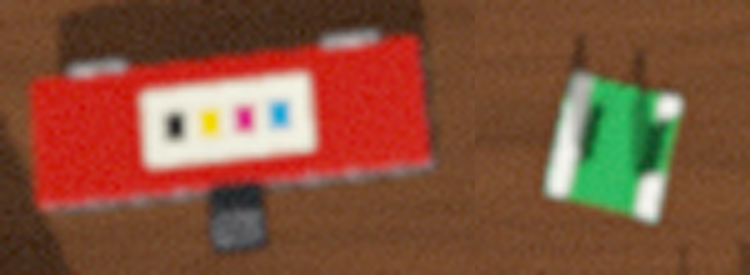

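The crop confirms: green stand with a green floor and white strips outside the cheeks; red lid with tongue at crop (237,220). Now a model fit for poses.

```bash
python3 - <<'E'
from h import *
from scipy.optimize import least_squares
z=np.load('top0.npz');im=z['im'];d=z['d'];P=cloud('top',d)
hsv=cv2.cvtColor(im,cv2.COLOR_BGR2HSV);v,u=np.mgrid[:384,:512]
def rz(a):return R.from_euler('z',a).as_matrix()
def px(a,u0,v0,s=5):return np.array(a,float)/s-.4+[u0,v0]
# stand
obs=px([(100,72),(208,97),(183,222),(70,195)],320,165)
M=np.array([(.035,.032,.006),(.035,-.032,.006),(-.035,-.032,.006),(-.035,.032,.006)])
f=lambda s:(proj('top',M@rz(s[2]).T+[s[0],s[1],0])-obs).ravel()
r=least_squares(f,[.536,-.287,-.2]);print('stand',r.x.round(4),r.fun.round(2))
# lid
obs=px([(33,80),(418,37),(435,165),(40,207)],155,180)
obt=px([(212,247),(266,243)],155,180)
L=np.array([(0,.107,.0075),(0,-.107,.0075),(-.07,-.107,.0075),(-.07,.107,.0075),(-.106,.015,.0075),(-.106,-.015,.0075)])
def lid(s):
    Q=R.from_euler('y',s[3]).apply(L)+[.035,0,.0485]
    return Q@rz(s[2]).T+[s[0],s[1],0]
red=((hsv[...,0]<8)|(hsv[...,0]>172))&(hsv[...,1]>170)&(hsv[...,2]>100)&(u>150)&(u<250)&(v>180)&(v<225)&(P[...,2]>.04)
p=P[red&(d>0)]
def f2(s):
    a=(proj('top',lid(s))-np.r_[obs,obt]).ravel()
    q=(p-[s[0],s[1],0])@rz(s[2])-[.035,0,.0485]
    h=q[:,2]*np.cos(s[3])+q[:,0]*np.sin(s[3])-.0085
    return np.r_[a*1.0,np.median(h)*500, 0.02*h/.003]
r=least_squares(f2,[.51,.13,.12,.05]);print('case',r.x.round(4),r.fun[:13].round(2))
s=r.x
q=(p-[s[0],s[1],0])@rz(s[2])
for a in np.arange(-.04,.04,.02):
    m=(q[:,0]>a)&(q[:,0]<a+.02);print(a,np.median(q[m,2]).round(4),m.sum())
g=np.array([-.096*np.cos(s[3])+.004*np.sin(s[3])+.035,0,.0485+.004*np.cos(s[3])+.096*np.sin(s[3])])
print('grip',rz(s[2])@g+[s[0],s[1],0])
S=cv2.imread('pics/side0.png')
E
```

```text
stand [ 0.536  -0.2871 -0.2452] [-0.21  0.57 -0.22  0.77 -0.21 -0.73  0.63 -0.59]
case [0.5059 0.1267 0.1016 0.0476] [-0.31 -0.5   0.29 -0.25 -0.61 -0.57 -0.13 -0.53  0.24  1.11  0.52  0.72
 -0.21]
-0.04 0.0595 334
-0.02 0.0587 304
0.0 0.0578 296
0.019999999999999997 0.0569 319
grip [0.44548526 0.12050703 0.05706267]
```

```bash
cat >> h.py <<'E'
def yawq(psi):
    z=np.array([-np.sin(psi),np.cos(psi),0]);x=np.array([0,0,-1.]);return R.from_matrix(np.c_[x,np.cross(z,x),z])
def go(pos,psi,o=None):
    o=o or robot.get_obs();T=R.from_quat(o['tool_rot'])
    best=min((yawq(psi+k) for k in(0,np.pi)),key=lambda Q:(T.inv()*Q).magnitude())
    rv=(T.inv()*best).as_rotvec()
    w=np.array(pos)-o['position']
    print('rot',rv.round(3),'shift(old axes,cm)',(T.inv().apply(w)*100).round(2),'shift(new axes)',(best.inv().apply(w)*100).round(2),'newy',best.as_matrix()[:,1].round(3))
E
python3 - <<'E'
from h import *
go([.4455,.1205,.16],.1016)
E
```

```text
rot [-0.487 -0.002 -0.001] shift(old axes,cm) [  6.22 -36.76 -34.5 ] shift(new axes) [  6.17 -16.32 -47.7 ] newy [-0.995 -0.101  0.   ]
```

Request:
{"op": "arm_command", "data": {
  "plan": [
    [0, 0, 0, -0.163, 0, 0, 8.0],
    [0, 0, 0, -0.163, 0, 0, 6.0],
    [0, 0, 0, -0.163, 0, 0, 6.0],
    [0, -1.8, -5.3, 0, 0, 0, 6],
    [0, -1.8, -5.3, 0, 0, 0, 6],
    [0, -1.8, -5.3, 0, 0, 0, 6],
    [0, -1.8, -5.3, 0, 0, 0, 6],
    [0, -1.8, -5.3, 0, 0, 0, 6],
    [0, -1.8, -5.3, 0, 0, 0, 6],
    [0, -1.8, -5.3, 0, 0, 0, 6],
    [0, -1.8, -5.3, 0, 0, 0, 6],
    [0, -1.8, -5.3, 0, 0, 0, 6]
  ],
  "grip_force": 20
}}

```text
time: 1.6
position: [0.4574, 0.1138, 0.2187]
tool_rot: [0.531, -0.469, -0.531, -0.465]
ft_force: [1.4, -0.1, 0.4]
grip_width: 0.0604
```

```bash
python3 - <<'E'
from h import *
go([.4455,.1205,.16],.1016);o=robot.get_obs();print(o['position'],o['q'])
E
```

```text
rot [ 0.027 -0.004 -0.004] shift(old axes,cm) [5.88 1.07 0.85] shift(new axes) [5.87 1.11 0.79] newy [-0.995 -0.101  0.   ]
[0.4573513  0.11376504 0.21874586] [ 0.00912629  0.32913545  1.80793946 -0.00547191  1.00789201 -1.68783794]
```

Request:
{"op": "arm_command", "data": {
  "plan": [
    [4, 1.1, 0.8, 0.027, 0, 0, 6],
    [4, 0, 0, 0, 0, 0, 6],
    [2.5, 0, 0, 0, 0, 0, 6],
    [0, 0, 0, 0, 0, 0, 6]
  ]
}}

```text
time: 2.1
position: [0.4495, 0.1144, 0.1115]
tool_rot: [0.524, -0.478, -0.521, -0.476]
ft_force: [-1.0, 0.1, 0.5]
grip_width: 0.06
```

```bash
python3 - <<'E'
from h import *
go([.4455,.1205,.038],.1016);o=robot.get_obs();print(o['position'])
im,d=optics.camera('top');a=cv2.resize(im[175:245,150:250],(700,490),interpolation=cv2.INTER_CUBIC)
cv2.imwrite('pics/c2.png',a)
print(proj('top',[[.4455,.1205,.057],o['position']]))
E
```

```text
rot [-0.011 -0.005  0.001] shift(old axes,cm) [7.35 0.35 0.69] shift(new axes) [7.35 0.33 0.65] newy [-0.995 -0.101  0.   ]
[0.44947814 0.1143547  0.11150032]
[[202.70305334 225.90575807]
 [201.56296092 223.83201585]]
```

Request:
{"op": "arm_command", "data": {
  "plan": [
    [2, 0.35, 0.7, -0.011, 0, 0, 6],
    [0, 0, 0, 0, 0, 0, 6],
    [2.5, 0, 0, 0, 0, 0, 6],
    [2.0, 0, 0, 0, 0, 0, 6],
    [0, 0, 0, 0, 0, 0, 6]
  ]
}}

```text
time: 2.78
position: [0.4539, 0.1214, 0.053]
tool_rot: [0.532, -0.47, -0.519, -0.477]
ft_force: [-0.1, -0.1, 0.2]
grip_width: 0.0599
```

```bash
python3 - <<'E'
from h import *
go([.4455,.1205,.038],.1016);o=robot.get_obs();print(o['position'],o['ft_force'])
E
```

```text
rot [ 0.002 -0.007  0.019] shift(old axes,cm) [1.48 0.87 0.01] shift(new axes) [ 1.5   0.84 -0.01] newy [-0.995 -0.101  0.   ]
[0.4538997  0.12141936 0.0529747 ] [-0.06878366 -0.13011807  0.15731541]
```

Request:
{"op": "arm_command", "data": {
  "plan": [
    [0.5, 0.9, 0, 0, -0.007, 0.019, 6],
    [0.5, 0.2, 0, 0, 0, 0, 6],
    [0.5, 0, 0, 0, 0, 0, 6],
    [0, 0, 0, 0, 0, 0, 6]
  ]
}}

```text
time: 3.28
position: [0.4446, 0.1202, 0.0399]
tool_rot: [0.526, -0.472, -0.524, -0.475]
ft_force: [-0.1, -0.6, -0.6]
grip_width: 0.0597
```

```bash
python3 - <<'E'
from h import *
go([.4455,.1205,.038],.1016);o=robot.get_obs();print(o['position'],o['ft_force'])
im,d=optics.camera('side');u,v=proj('side',o['position'])[0].astype(int);print(u,v)
cv2.imwrite('pics/c3.png',cv2.resize(im[v-50:v+40,u-60:u+60],(720,540),interpolation=cv2.INTER_CUBIC))
E
```

```text
rot [ 0.002 -0.     0.005] shift(old axes,cm) [ 0.19 -0.09  0.02] shift(new axes) [ 0.19 -0.09  0.02] newy [-0.995 -0.101  0.   ]
[0.44457619 0.12021748 0.03994172] [-0.09068387 -0.64216312 -0.58588077]
199 187
```

View pics/c3.png

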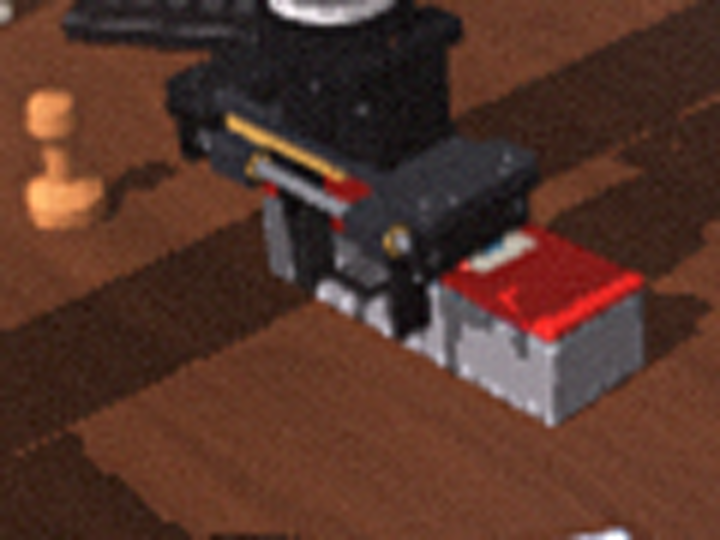

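The fingers (crop 280,250 and 410,320) straddle the tongue, clear of the case. Close.

Request:
{"op": "arm_command", "data": {
  "plan": [
    [0.1, 0, 0, 0, 0, 0, 2],
    [0, 0, 0, 0, 0, 0, 2],
    [0, 0, 0, 0, 0, 0, 2],
    [0, 0, 0, 0, 0, 0, 2],
    [0, 0, 0, 0, 0, 0, 2]
  ],
  "grip_force": 20
}}

```text
time: 3.95
position: [0.4451, 0.119, 0.0391]
tool_rot: [0.528, -0.472, -0.524, -0.474]
ft_force: [-0.1, 2.1, -1.4]
grip_width: 0.0298
```

```bash
python3 - <<'E'
from h import *
o=robot.get_obs();print(o['position'],o['ft_force'],o['grip_width'])
# arc in tool axes (x down, y=-casex): steps
p=o['position'];th0=.0476
pt=lambda t:np.array([.035-.096*np.cos(t)+.004*np.sin(t),.0485+.004*np.cos(t)+.096*np.sin(t)])
ts=np.linspace(th0,2.1,23);Q=np.array([pt(t) for t in ts])
for t,q in zip(ts[1:],np.diff(Q,axis=0)):print(t.round(2),'x',(-q[1]*100).round(2),'y',(-q[0]*100).round(2))
C=np.array([np.cos(.1016),np.sin(.1016)]);print('rel',(p[:2]-[.5059,.1267])@C, pt(th0))
E
```

```text
[0.44506211 0.11896374 0.03911659] [-0.14659817  2.08718297 -1.44317695] 0.02982996709067578
0.14 x -0.89 y -0.12
0.23 x -0.87 y -0.2
0.33 x -0.85 y -0.28
0.42 x -0.82 y -0.36
0.51 x -0.78 y -0.44
0.61 x -0.74 y -0.51
0.7 x -0.69 y -0.57
0.79 x -0.63 y -0.64
0.89 x -0.57 y -0.69
0.98 x -0.5 y -0.74
1.07 x -0.43 y -0.79
1.17 x -0.36 y -0.82
1.26 x -0.28 y -0.85
1.35 x -0.2 y -0.87
1.45 x -0.12 y -0.89
1.54 x -0.03 y -0.9
1.63 x 0.05 y -0.89
1.73 x 0.13 y -0.89
1.82 x 0.22 y -0.87
1.91 x 0.3 y -0.85
2.01 x 0.37 y -0.81
2.1 x 0.45 y -0.78
rel -0.06130880867593974 [-0.06070094  0.05706334]
```

Gripped at 29.8 mm. Swing the first part.

Request:
{"op": "arm_command", "data": {
  "plan": [
    [-0.9, -0.12, 0, 0, 0, 0, 2],
    [-0.87, -0.2, 0, 0, 0, 0, 2],
    [-0.85, -0.28, 0, 0, 0, 0, 2],
    [-0.82, -0.36, 0, 0, 0, 0, 2],
    [-0.78, -0.44, 0, 0, 0, 0, 2],
    [-0.74, -0.5, 0, 0, 0, 0, 2],
    [-0.7, -0.57, 0, 0, 0, 0, 2],
    [0, 0, 0, 0, 0, 0, 2]
  ]
}}

```text
time: 4.95
position: [0.4726, 0.1221, 0.0998]
tool_rot: [0.529, -0.471, -0.523, -0.474]
ft_force: [1.3, -0.7, -1.9]
grip_width: 0.0296
```

```bash
cat >> h.py <<'E'
def arc(target):
    o=robot.get_obs();p=o['position'];C=np.array([np.cos(.1016),np.sin(.1016)])
    dx=.035-(p[:2]-[.5059,.1267])@C;dz=p[2]+.019-.0485
    th=np.arctan2(dz,dx)-np.arctan2(.004,.096)
    pt=lambda t:np.array([.035-.096*np.cos(t)+.004*np.sin(t),.0485+.004*np.cos(t)+.096*np.sin(t)])
    print('th',th,'r',np.hypot(dx,dz),o['ft_force'].round(1),o['grip_width'],o['time'])
    go(p,.1016,o)
    n=max(1,int(np.ceil(abs(target-th)/.095)));c=np.array([.035-dx,dz+.0485])
    for t in np.linspace(th,target,n+1)[1:]:
        q=pt(t);print(t.round(2),'x',(-(q-c)[1]*100).round(2),'y',(-(q-c)[0]*100).round(2));c=q
E
python3 -c "from h import *;arc(2.1)"
```

```text
th 0.755673041326748 r 0.09822624342094229 [ 1.3 -0.7 -1.9] 0.029575476346193084 4.95
rot [ 0.005 -0.002  0.009] shift(old axes,cm) [0. 0. 0.] shift(new axes) [0. 0. 0.] newy [-0.995 -0.101  0.   ]
0.85 x -0.42 y -0.79
0.93 x -0.51 y -0.69
1.02 x -0.45 y -0.73
1.11 x -0.38 y -0.77
1.2 x -0.31 y -0.8
1.29 x -0.24 y -0.83
1.38 x -0.16 y -0.85
1.47 x -0.09 y -0.86
1.56 x -0.01 y -0.86
1.65 x 0.07 y -0.86
1.74 x 0.14 y -0.85
1.83 x 0.22 y -0.83
1.92 x 0.29 y -0.81
2.01 x 0.36 y -0.78
2.1 x 0.43 y -0.74
```

Request:
{"op": "arm_command", "data": {
  "plan": [
    [-0.42, -0.79, 0, 0, 0, 0, 2],
    [-0.51, -0.7, 0, 0, 0, 0, 2],
    [-0.45, -0.73, 0, 0, 0, 0, 2],
    [-0.38, -0.77, 0, 0, 0, 0, 2],
    [-0.31, -0.8, 0, 0, 0, 0, 2],
    [-0.24, -0.83, 0, 0, 0, 0, 2],
    [-0.16, -0.85, 0, 0, 0, 0, 2],
    [0, 0, 0, 0, 0, 0, 2]
  ]
}}

```text
time: 5.95
position: [0.5237, 0.1276, 0.125]
tool_rot: [-0.525, 0.475, 0.527, 0.47]
ft_force: [-0.5, -1.2, -2.2]
grip_width: 0.0297
```

```bash
python3 -c "from h import *;arc(2.1)"
```

```text
th 1.3505624627770463 r 0.09707671054845704 [-0.5 -1.2 -2.2] 0.029677670684569828 5.95
rot [ 0.006 -0.003 -0.007] shift(old axes,cm) [0. 0. 0.] shift(new axes) [0. 0. 0.] newy [-0.995 -0.101  0.   ]
1.44 x -0.02 y -0.91
1.54 x -0.03 y -0.9
1.63 x 0.05 y -0.9
1.73 x 0.13 y -0.89
1.82 x 0.22 y -0.87
1.91 x 0.3 y -0.85
2.01 x 0.38 y -0.82
2.1 x 0.45 y -0.78
```

Request:
{"op": "arm_command", "data": {
  "plan": [
    [-0.02, -0.91, 0, 0, 0, 0, 2],
    [-0.03, -0.9, 0, 0, 0, 0, 2],
    [0.05, -0.9, 0, 0, 0, 0, 2],
    [0.13, -0.89, 0, 0, 0, 0, 2],
    [0.22, -0.87, 0, 0, 0, 0, 2],
    [0.3, -0.85, 0, 0, 0, 0, 2],
    [0.38, -0.82, 0, 0, 0, 0, 2],
    [0.45, -0.78, 0, 0, 0, 0, 2],
    [0, 0, 0, 0, 0, 0, 2]
  ]
}}

```text
time: 7.08
position: [0.5953, 0.1354, 0.1073]
tool_rot: [-0.524, 0.476, 0.528, 0.469]
ft_force: [-2.2, -1.1, -1.3]
grip_width: 0.0298
```

```bash
python3 -c "from h import *;arc(2.1)"
```

```text
th 2.143265080374024 r 0.09513250948380896 [-2.2 -1.1 -1.3] 0.029848907280942773 7.075
rot [ 0.006 -0.002 -0.011] shift(old axes,cm) [0. 0. 0.] shift(new axes) [0. 0. 0.] newy [-0.995 -0.101  0.   ]
2.1 x -0.31 y 0.29
```

Request:
{"op": "arm_command", "data": {
  "plan": [
    [0, 0, 0, 0, 0, 0, 5.5],
    [0, 0, 0, 0, 0, 0, 5.5],
    [0, 0, 0, 0, 0, 0, 5.5],
    [-4, 0, 0, 0, 0, 0, 5.5],
    [-5, 0, 0, 0, 0, 0, 5.5],
    [-4, 2, -4, 0, 0, 0, 5.5],
    [0, 2, -5.5, 0, 0, 0, 5.5],
    [0, 2, -5.5, 0, 0, 0, 5.5],
    [0, 2, -5.5, 0, 0, 0, 5.5],
    [0, 2, -4, 0, 0, 0, 5.5],
    [0, 0, 0, 0, 0, 0, 5.5]
  ]
}}

```text
time: 8.45
position: [0.5311, -0.1246, 0.2481]
tool_rot: [0.534, -0.468, -0.519, -0.475]
ft_force: [0.1, 1.0, -0.4]
grip_width: 0.0553
```

```bash
python3 - <<'E'
from h import *
im,d=optics.camera('top');np.savez('top1.npz',im=im,d=d)
im2,d2=optics.camera('side');np.savez('side1.npz',im=im2,d=d2)
a=cv2.resize(im[165:245,150:250],(640,512),interpolation=cv2.INTER_CUBIC)
cv2.imwrite('pics/c4.png',a)
P=cloud('top',d);c,s=np.cos(.1016),np.sin(.1016)
q=P-[.5059,.1267,0];x=q[...,0]*c+q[...,1]*s;y=-q[...,0]*s+q[...,1]*c
m=(d>0)&(abs(x)<.045)&(abs(y)<.11)&(P[...,2]>.035)&(P[...,2]<.06)
for y0 in(-.06,0,.06):
    k=m&(abs(y-y0)<.022)&(abs(x)<.027)
    print(y0,k.sum(),'ymid',(np.percentile(y[k],2)+np.percentile(y[k],98))/2,np.ptp(y[k]),np.median(P[...,2][k]))
o=robot.get_obs();print(o['position'],o['q'].round(2))
E
```

```text
-0.06 190 ymid -0.05807339977453731 0.02733481676464338 0.044833352083433975
0 192 ymid 0.0019271849025563918 0.027124184004638018 0.04506654436184915
0.06 196 ymid 0.062192251236464755 0.027327067946002342 0.045114102434272774
[ 0.53172971 -0.12195604  0.2479997 ] [-0.43  0.38  1.62  0.01  1.12 -2.12]
```

View pics/c4.png

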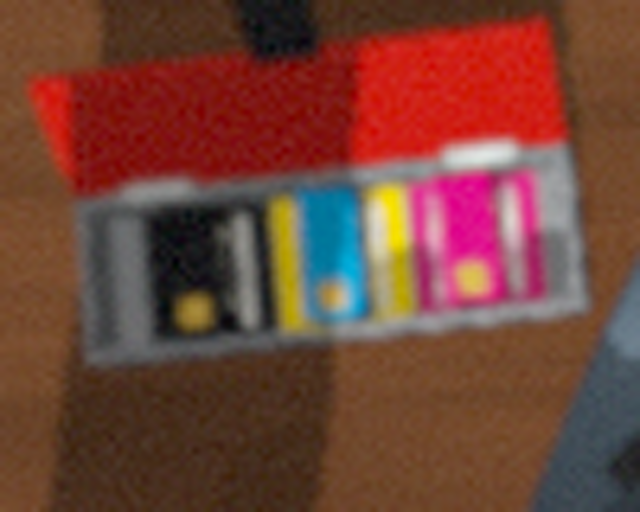

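Lid open; black (195,275) in a dark bay, cyan (330,250) on the yellow lining, magenta (470,240) on magenta: cyan, middle bay, is the wrong one. Measure it exactly.

```bash
python3 - <<'E'
from h import *
z=np.load('top1.npz');im=z['im'];d=z['d'];P=cloud('top',d)
hsv=cv2.cvtColor(im,cv2.COLOR_BGR2HSV);v,u=np.mgrid[:384,:512]
m=(hsv[...,0]>90)&(hsv[...,0]<110)&(hsv[...,1]>120)&(u>190)&(u<215)&(v>185)&(v<225)&(abs(P[...,2]-.045)<.008)
m=cv2.morphologyEx(m.astype(np.uint8),cv2.MORPH_CLOSE,np.ones((5,5)))
# on-plane z=.045 positions
ys,xs=np.nonzero(m);W=np.array([onplane('top',a,b,.045) for a,b in zip(xs,ys)])
r=cv2.minAreaRect(W[:,:2].astype(np.float32));print(r,W.mean(0),len(W),len(W)*(.969/352.6)**2)
c,s=np.cos(.1016),np.sin(.1016);q=W-[.5059,.1267,0];print('case frame mean',(q[:,0]*c+q[:,1]*s).mean(),(-q[:,0]*s+q[:,1]*c).mean())
cov=np.cov(W[:,:2].T);w,V=np.linalg.eigh(cov);print('yaw',np.arctan(V[1,1]/V[0,1]),np.sqrt(12*w))
z=np.load('side1.npz');im=z['im'];P=cloud('side',z['d']);hsv=cv2.cvtColor(im,cv2.COLOR_BGR2HSV)
m=(hsv[...,0]>90)&(hsv[...,0]<110)&(hsv[...,1]>120)&(abs(P[...,2]-.045)<.004)&(np.hypot(P[...,0]-.505,P[...,1]-.128)<.045)
p=P[m];print('side',m.sum(),p.mean(0),cv2.minAreaRect(p[:,:2].astype(np.float32)))
E
```

```text
((0.5052611827850342, 0.1263509839773178), (0.055736321955919266, 0.023185934871435165), 6.9974517822265625) [0.50590741 0.12619909 0.045     ] 167 0.001261244859915918
case frame mean -4.3433164775609893e-05 -0.0004990808970403565
yaw 0.15055790519676665 [0.02315642 0.05497408]
side 71 [0.50727671 0.12288288 0.04588914] ((0.5028690695762634, 0.12429006397724152), (0.05437663570046425, 0.02699710614979267), 7.068003177642822)
```

```bash
python3 -c "
from h import *
go([.506,.127,.14],.1016)"
```

```text
rot [ 0.012 -0.007  0.021] shift(old axes,cm) [10.63 -0.03 25.1 ] shift(new axes) [10.8   0.03 25.03] newy [-0.995 -0.101  0.   ]
```

Request:
{"op": "arm_command", "data": {
  "plan": [
    [0, 0, 5.2, 0.012, -0.007, 0.021, 4.5],
    [0, 0, 5.2, 0, 0, 0, 4.5],
    [0, 0, 5.2, 0, 0, 0, 4.5],
    [0, 0, 5.2, 0, 0, 0, 4.5],
    [0, 0, 5.0, 0, 0, 0, 4.5],
    [4, 0, 0, 0, 0, 0, 4.5],
    [4, 0, 0, 0, 0, 0, 4.5],
    [0, 0, 0, 0, 0, 0, 4.5]
  ]
}}

```text
time: 9.55
position: [0.5067, 0.1579, 0.1686]
tool_rot: [0.531, -0.465, -0.527, -0.474]
ft_force: [0.0, -1.1, 1.6]
grip_width: 0.0448
```

```bash
python3 -c "
from h import *
go([.506,.127,.07],.1016)"
```

```text
rot [0.017 0.004 0.012] shift(old axes,cm) [ 9.84  0.56 -3.09] shift(new axes) [ 9.86  0.38 -3.06] newy [-0.995 -0.101  0.   ]
```

Request:
{"op": "arm_command", "data": {
  "plan": [
    [2, 0.2, -1.5, 0.017, 0.004, 0.012, 4.5],
    [2, 0.2, -1.5, 0, 0, 0, 4.5],
    [2, 0, 0, 0, 0, 0, 4.5],
    [1.5, 0, 0, 0, 0, 0, 4.5],
    [0, 0, 0, 0, 0, 0, 4.5]
  ]
}}

```text
time: 10.18
position: [0.5111, 0.1255, 0.094]
tool_rot: [0.527, -0.472, -0.522, -0.476]
ft_force: [0.2, 0.7, -0.1]
grip_width: 0.0452
```

```bash
python3 -c "
from h import *
go([.506,.127,.07],.1016)"
```

```text
rot [-0.001 -0.002  0.009] shift(old axes,cm) [2.4  0.51 0.2 ] shift(new axes) [2.4  0.49 0.2 ] newy [-0.995 -0.101  0.   ]
```

Request:
{"op": "arm_command", "data": {
  "plan": [
    [1.2, 0.5, 0.2, 0, 0, 0.009, 4.5],
    [1, 0.1, 0, 0, 0, 0, 4.5],
    [0, 0, 0, 0, 0, 0, 4.5]
  ]
}}

```text
time: 10.55
position: [0.5057, 0.127, 0.0717]
tool_rot: [0.526, -0.474, -0.523, -0.474]
ft_force: [0.3, 1.1, 0.1]
grip_width: 0.0449
```

```bash
python3 - <<'E'
from h import *
go([.506,.127,.018],.1016)
im,d=optics.camera('side');u,v=proj('side',[.506,.127,.05])[0].astype(int)
im2,d=optics.camera('top')
cv2.imwrite('pics/c5.png',cv2.resize(im[v-40:v+40,u-50:u+50],(700,560),interpolation=cv2.INTER_CUBIC))
E
```

```text
rot [-0.001 -0.002  0.002] shift(old axes,cm) [ 5.37 -0.02  0.01] shift(new axes) [ 5.37 -0.03  0.  ] newy [-0.995 -0.101  0.   ]
```

View pics/c5.png

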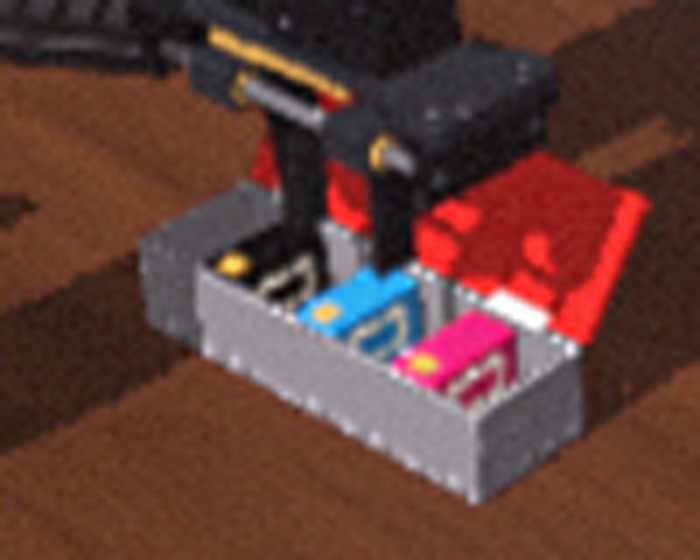

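Fingers at crop (300,180) and (395,220) hang over the gaps on either side of cyan (360,300); descend in stages.

Request:
{"op": "arm_command", "data": {
  "plan": [
    [1, 0, 0, 0, 0, 0, 4.5],
    [1, 0.15, 0, 0, 0, 0, 4.5],
    [0.5, 0.15, 0, 0, 0, 0, 4.5],
    [0, 0, 0, 0, 0, 0, 4.5]
  ]
}}

```text
time: 11.15
position: [0.5035, 0.1267, 0.0459]
tool_rot: [0.526, -0.474, -0.523, -0.475]
ft_force: [0.5, 0.3, 0.7]
grip_width: 0.0451
```

```bash
python3 -c "
from h import *
go([.506,.127,.018],.1016);o=robot.get_obs();print(o['ft_force'],o['grip_width'])"
```

```text
rot [-0.001 -0.002  0.004] shift(old axes,cm) [ 2.79 -0.24  0.01] shift(new axes) [ 2.79 -0.25  0.  ] newy [-0.995 -0.101  0.   ]
[0.53971997 0.2914839  0.6954402 ] 0.04507055185375312
```

Request:
{"op": "arm_command", "data": {
  "plan": [
    [1, -0.1, 0, 0, 0, 0, 4.5],
    [1, -0.1, 0, 0, 0, 0, 4.5],
    [0.6, 0, 0, 0, 0, 0, 4.5],
    [0, 0, 0, 0, 0, 0, 4.5]
  ]
}}

```text
time: 11.65
position: [0.506, 0.1269, 0.0179]
tool_rot: [0.526, -0.474, -0.523, -0.475]
ft_force: [0.1, 0.0, 0.3]
grip_width: 0.0448
```

```bash
python3 -c "
from h import *
go([.506,.127,.018],.1016);o=robot.get_obs();print(o['ft_force'],o['grip_width'])"
```

```text
rot [-0.001 -0.002  0.005] shift(old axes,cm) [-0.01  0.    0.01] shift(new axes) [-0.01  0.    0.01] newy [-0.995 -0.101  0.   ]
[0.08916967 0.02275936 0.33826173] 0.044837462225777405
```

Close, then lift slowly.

Request:
{"op": "arm_command", "data": {
  "plan": [
    [0, 0, 0, 0, 0, 0, 2],
    [0, 0, 0, 0, 0, 0, 2],
    [0, 0, 0, 0, 0, 0, 2],
    [0, 0, 0, 0, 0, 0, 2],
    [-1, 0, 0, 0, 0, 0, 2],
    [-1.5, 0, 0, 0, 0, 0, 2],
    [-2, 0, 0, 0, 0, 0, 2],
    [-3, 0, 0, 0, 0, 0, 2],
    [-3, 0, 0, 0, 0, 0, 2],
    [0, 0, 0, 0, 0, 0, 2]
  ],
  "grip_force": 15
}}

```text
time: 12.9
position: [0.5062, 0.1272, 0.1313]
tool_rot: [0.527, -0.472, -0.522, -0.476]
ft_force: [-0.1, -0.5, -0.3]
grip_width: 0.026
```

```bash
python3 -c "
from h import *
go([.52,-.09,.12],-.245);o=robot.get_obs();print(o['ft_force'],o['grip_width'],o['position'])"
```

```text
rot [ 0.346 -0.001  0.01 ] shift(old axes,cm) [  1.18   0.82 -21.74] shift(new axes) [  1.13  -6.61 -20.73] newy [-0.97   0.243  0.   ]
[-0.05555924 -0.49904726 -0.27206025] 0.02595948630120916 [0.50618814 0.12718196 0.13134035]
```

Request:
{"op": "arm_command", "data": {
  "plan": [
    [0, 0.1, -3, 0, 0, 0, 2],
    [0, 0.1, -4, 0, 0, 0, 2],
    [0, 0.1, -4, 0, 0, 0, 2],
    [0, 0.1, -4, 0, 0, 0, 2],
    [0, 0.1, -3, 0, 0, 0, 2],
    [0, 0.1, -1.5, 0, 0, 0, 2],
    [0, 0, 0, 0.1, 0, 0, 2],
    [0, 0, 0, 0.12, 0, 0, 2],
    [0, 0, 0, 0.12, 0, 0, 2],
    [0, 0, 0, 0, 0, 0, 2]
  ]
}}

```text
time: 14.15
position: [0.5156, -0.0701, 0.1297]
tool_rot: [-0.435, 0.556, 0.435, 0.559]
ft_force: [-0.1, -0.6, -0.9]
grip_width: 0.0261
```

```bash
python3 -c "
from h import *
go([.52,-.09,.06],-.245);o=robot.get_obs();print(o['ft_force'],o['grip_width'],o['position'])"
```

```text
rot [-0.001  0.003  0.002] shift(old axes,cm) [ 6.97 -0.91 -1.84] shift(new axes) [ 6.97 -0.91 -1.83] newy [-0.97   0.243  0.   ]
[-0.10975401 -0.57165223 -0.92317884] 0.026059245688169627 [ 0.5155628  -0.07007843  0.12970533]
```

Request:
{"op": "arm_command", "data": {
  "plan": [
    [2, -0.9, -1.8, 0, 0, 0, 2],
    [2.5, 0, 0, 0, 0, 0, 2],
    [2.5, 0, 0, 0, 0, 0, 2],
    [2, 0, 0, 0, 0, 0, 2],
    [1, 0, 0, 0, 0, 0, 2],
    [0, 0, 0, 0, 0, 0, 2]
  ]
}}

```text
time: 14.9
position: [0.5205, -0.0876, 0.0271]
tool_rot: [-0.439, 0.553, 0.439, 0.556]
ft_force: [0.0, 0.2, -0.1]
grip_width: 0.0258
```

```bash
python3 -c "
from h import *
go([.52,-.09,.0135],-.245);o=robot.get_obs();print(o['ft_force'],o['grip_width'],o['position'])"
```

```text
rot [0.014 0.004 0.002] shift(old axes,cm) [ 1.36 -0.   -0.25] shift(new axes) [ 1.36 -0.01 -0.24] newy [-0.97   0.243  0.   ]
[ 0.04186359  0.16597378 -0.07853206] 0.025816458639538225 [ 0.52051652 -0.08761054  0.02711771]
```

Request:
{"op": "arm_command", "data": {
  "plan": [
    [0.6, 0, 0, 0.014, 0.004, 0.002, 2],
    [0.4, 0, 0, 0, 0, 0, 2],
    [0.3, 0, 0, 0, 0, 0, 2],
    [0, 0, 0, 0, 0, 0, 2]
  ]
}}

```text
time: 15.4
position: [0.5219, -0.0878, 0.0151]
tool_rot: [-0.436, 0.557, 0.434, 0.558]
ft_force: [0.8, 0.8, -0.9]
grip_width: 0.0263
```

```bash
python3 -c "
from h import *
go([.52,-.09,.0130],-.245);o=robot.get_obs();print(o['ft_force'],o['grip_width'],o['position'])"
```

```text
rot [ 0.    -0.001  0.004] shift(old axes,cm) [ 0.21  0.13 -0.26] shift(new axes) [ 0.21  0.13 -0.26] newy [-0.97   0.243  0.   ]
[ 0.81162591  0.77763818 -0.88544625] 0.026346024886569865 [ 0.5219008  -0.08783056  0.01508304]
```

Request:
{"op": "arm_command", "data": {
  "plan": [
    [0.15, 0, 0, 0, 0, 0, 2],
    [0.15, 0, 0, 0, 0, 0, 2],
    [0, 0, 0, 0, 0, 0, 2]
  ]
}}

```text
time: 15.78
position: [0.5223, -0.0881, 0.0135]
tool_rot: [-0.437, 0.557, 0.434, 0.558]
ft_force: [0.2, -1.2, -1.4]
grip_width: 0.0262
```

```bash
python3 -c "
from h import *
go([.52,-.09,.0130],-.245);o=robot.get_obs();print(o['ft_force'],o['grip_width'],o['position'])"
```

```text
rot [ 0.    -0.001  0.005] shift(old axes,cm) [ 0.05  0.17 -0.24] shift(new axes) [ 0.05  0.17 -0.24] newy [-0.97   0.243  0.   ]
[ 0.23856048 -1.17535218 -1.4391139 ] 0.026162405488438043 [ 0.52225329 -0.08805624  0.01350892]
```

Request:
{"op": "arm_command", "data": {
  "plan": [
    [0.1, 0, 0, 0, 0, 0, 2],
    [0, 0, 0, 0, 0, 0, 2.8],
    [0, 0, 0, 0, 0, 0, 5],
    [0, 0, 0, 0, 0, 0, 5],
    [0, 0, 0, 0, 0, 0, 5],
    [-2, 0, 0, 0, 0, 0, 5],
    [-3, 0, 0, 0, 0, 0, 5],
    [-3, 0, 0, 0, 0, 0, 6],
    [-2, 0, 0, 0, 0, 0, 8],
    [0, 0, 0, 0, 0, 0, 8]
  ]
}}

```text
time: 17.02
position: [0.5213, -0.0877, 0.1144]
tool_rot: [-0.436, 0.557, 0.434, 0.558]
ft_force: [-0.0, -0.1, -0.1]
grip_width: 0.0726
```

Request:
{"op": "arm_command", "data": {
  "plan": [
    [0, 0, 0, 0.16, 0, 0, 8],
    [0, 0, 0, 0.175, 0, 0, 8],
    [0, 0, 0, 0.175, 0, 0, 8],
    [0, 0, 0, 0.175, 0, 0, 8],
    [0, 0, 0, 0.175, 0, 0, 8],
    [0, 0, 0, 0.175, 0, 0, 8],
    [0, 0, 0, 0.175, 0, 0, 8],
    [0, 0, 0, 0.175, 0, 0, 8],
    [0, 0, 0, 0.175, 0, 0, 8],
    [0, 0, 0, 0, 0, 0, 8]
  ]
}}

```text
time: 18.27
position: [0.5141, -0.0852, 0.1024]
tool_rot: [0.102, 0.706, -0.099, 0.694]
ft_force: [0.4, -0.0, 0.3]
grip_width: 0.0804
```

```bash
python3 - <<'E'
from h import *
im,d=optics.camera('side');P=cloud('side',d);np.savez('side2.npz',im=im,d=d)
hsv=cv2.cvtColor(im,cv2.COLOR_BGR2HSV)
m=(hsv[...,0]>90)&(hsv[...,0]<110)&(hsv[...,1]>120)&(np.hypot(P[...,0]-.52,P[...,1]+.09)<.06)
p=P[m&(P[...,2]>.036)];print(len(p),p.mean(0),cv2.minAreaRect(p[:,:2].astype(np.float32)))
go([.522,-.088,.11],-1.816);o=robot.get_obs();print(o['position'],o['q'].round(2))
u,v=proj('side',[.522,-.088,.03])[0].astype(int)
cv2.imwrite('pics/c6.png',cv2.resize(im[v-50:v+40,u-60:u+60],(720,540),interpolation=cv2.INTER_CUBIC))
E
```

```text
109 [ 0.52074661 -0.09024319  0.04049375] ((0.520232617855072, -0.0874466747045517), (0.030272100120782852, 0.057934947311878204), 78.19750213623047)
rot [-0.039 -0.018 -0.001] shift(old axes,cm) [-0.78 -0.05  0.84] shift(new axes) [-0.76 -0.08  0.85] newy [0.243 0.97  0.   ]
[ 0.51395725 -0.085131    0.10239201] [-0.38  0.58  1.79 -0.    0.8  -0.09]
```

View pics/c6.png

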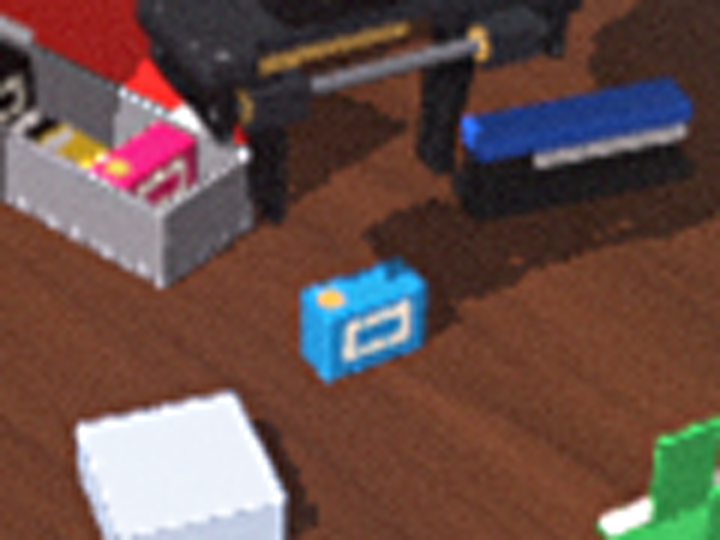

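Cyan stands upright on the desk (crop 365,320), fingers turned 90° with clear space. Centre and descend.

Request:
{"op": "arm_command", "data": {
  "plan": [
    [1, 0.2, 0.75, -0.039, -0.018, 0, 8],
    [1.5, 0, 0, 0, 0, 0, 8],
    [1.5, 0, 0, 0, 0, 0, 8],
    [0.5, 0, 0, 0, 0, 0, 8],
    [0, 0, 0, 0, 0, 0, 8]
  ]
}}

```text
time: 18.95
position: [0.5202, -0.0849, 0.0531]
tool_rot: [0.085, 0.703, -0.083, 0.701]
ft_force: [0.5, -0.6, 0.1]
grip_width: 0.0801
```

```bash
python3 -c "
from h import *
go([.521,-.088,.010],-1.816);o=robot.get_obs();print(o['ft_force'],o['grip_width'],o['position'])"
```

```text
rot [ 0.007 -0.004 -0.002] shift(old axes,cm) [ 4.31 -0.29  0.17] shift(new axes) [ 4.31 -0.28  0.15] newy [0.243 0.97  0.   ]
[ 0.49886738 -0.61528135  0.05261135] 0.08010834517099871 [ 0.52022942 -0.08487521  0.05306638]
```

Request:
{"op": "arm_command", "data": {
  "plan": [
    [1, -0.3, 0.15, 0.007, -0.004, 0, 8],
    [1.5, 0, 0, 0, 0, 0, 8],
    [1, 0, 0, 0, 0, 0, 8],
    [0.5, 0, 0, 0, 0, 0, 8],
    [0, 0, 0, 0, 0, 0, 8]
  ]
}}

```text
time: 19.58
position: [0.5214, -0.0886, 0.0104]
tool_rot: [0.087, 0.701, -0.086, 0.702]
ft_force: [0.1, 0.4, -0.0]
grip_width: 0.0799
```

```bash
python3 -c "
from h import *
go([.521,-.088,.010],-1.816);o=robot.get_obs();print(o['ft_force'],o['grip_width'],o['position'])"
```

```text
rot [-0.001  0.001 -0.002] shift(old axes,cm) [ 0.04  0.05 -0.05] shift(new axes) [ 0.04  0.05 -0.05] newy [0.243 0.97  0.   ]
[ 0.1087962   0.39157984 -0.00183509] 0.07985212597032207 [ 0.52136713 -0.08855968  0.01043463]
```

Request:
{"op": "arm_command", "data": {
  "plan": [
    [0, 0, 0, 0, 0, 0, 5],
    [0, 0, 0, 0, 0, 0, 5],
    [0, 0, 0, 0, 0, 0, 5],
    [0, 0, 0, 0, 0, 0, 5],
    [0, 0, 0, 0, 0, 0, 5]
  ],
  "grip_force": 15
}}

```text
time: 20.2
position: [0.522, -0.0887, 0.0114]
tool_rot: [0.087, 0.701, -0.086, 0.703]
ft_force: [0.5, 0.0, -0.9]
grip_width: 0.056
```

Request:
{"op": "arm_command", "data": {
  "plan": [
    [-1, 0, 0, 0, 0, 0, 5],
    [-2, 0, 0, 0, 0, 0, 5],
    [-3, 0, 0, 0, 0, 0, 5],
    [-3, 0, 0, 0, 0, 0, 5],
    [-1.5, 0, 0, 0, 0, 0, 5],
    [0, 0, 0, 0, 0, 0, 5]
  ]
}}

```text
time: 20.95
position: [0.5215, -0.0887, 0.1221]
tool_rot: [0.087, 0.7, -0.086, 0.703]
ft_force: [0.5, -0.1, -1.6]
grip_width: 0.0559
```

```bash
python3 - <<'E'
from h import *
im,d=optics.camera('side');P=cloud('side',d)
# refine stand from both views: green points by depth
for n in('top','side'):
    if n=='top': z=np.load('top0.npz')
    else: z=np.load('side2.npz')
    im,d=z['im'],z['d'];P=cloud(n,d);hsv=cv2.cvtColor(im,cv2.COLOR_BGR2HSV)
    m=(d>0)&(abs(hsv[...,0].astype(int)-65)<15)&(hsv[...,1]>120)&(np.hypot(P[...,0]-.536,P[...,1]+.287)<.06)
    for sy in(-.2452,):
        c,s=np.cos(sy),np.sin(sy);q=P[m]-[.536,-.2871,0];x=q[:,0]*c+q[:,1]*s;y=-q[:,0]*s+q[:,1]*c;zz=q[:,2]
        for k,sel in(('base',zz<.015),('cheeks',zz>.04)):
            X,Y=x[sel],y[sel];print(n,k,sel.sum(),'x',np.percentile(X,[2,98]).round(4),'y',np.percentile(Y,[2,98]).round(4))
            if k=='cheeks':
                for sg in(-1,1):
                    t=sel&(np.sign(y)==sg);print('  cheek',sg,t.sum(),x[t].mean().round(4),np.percentile(y[t],[5,50,95]).round(4),'slope',np.polyfit(x[t],y[t],1)[0].round(3))
z=np.load('side2.npz');im=z['im']
u,v=proj('side',[.536,-.287,.03])[0].astype(int)
M=[(.035,.032,.006),(.035,-.032,.006),(-.035,-.032,.006),(-.035,.032,.006),(.017,.016,.056),(-.017,.016,.056),(.017,-.016,.056),(-.017,-.016,.056)]
c,s=np.cos(-.2452),np.sin(-.2452)
W=np.array([(a*c-b*s+.536,a*s+b*c-.2871,h) for a,b,h in M])
cr=cv2.resize(im[v-35:v+35,u-40:u+40],(800,700),interpolation=cv2.INTER_CUBIC)[:590]
for a,b in proj('side',W): cv2.circle(cr,(int((a-u+40+.5)*10),int((b-v+35+.5)*10)),4,(0,0,255),1)
cv2.imwrite('pics/c7.png',cr)
o=robot.get_obs();go([.536,-.287,.12],-1.816,o);print(o['position'],o['grip_width'])
E
```

```text
top base 254 x [-0.0341  0.037 ] y [-0.0157  0.0174]
top cheeks 58 x [-0.0163  0.0151] y [-0.0189  0.0215]
  cheek -1 26 -0.001 [-0.0188 -0.0155 -0.0146] slope -0.015
  cheek 1 32 -0.0007 [0.0177 0.0206 0.0214] slope -0.014
side base 196 x [-0.0361  0.0314] y [-0.0335  0.0171]
side cheeks 118 x [-0.0182  0.0144] y [-0.0227  0.0177]
  cheek -1 58 -0.0023 [-0.0226 -0.0206 -0.0181] slope -0.023
  cheek 1 60 -0.0022 [0.0134 0.015  0.0176] slope -0.012
rot [-0.     0.003 -0.001] shift(old axes,cm) [  0.14 -18.89   6.27] shift(new axes) [  0.15 -18.89   6.27] newy [0.243 0.97  0.   ]
[ 0.52108571 -0.08851903  0.1214756 ] 0.055685491021482535
```

View pics/c7.png

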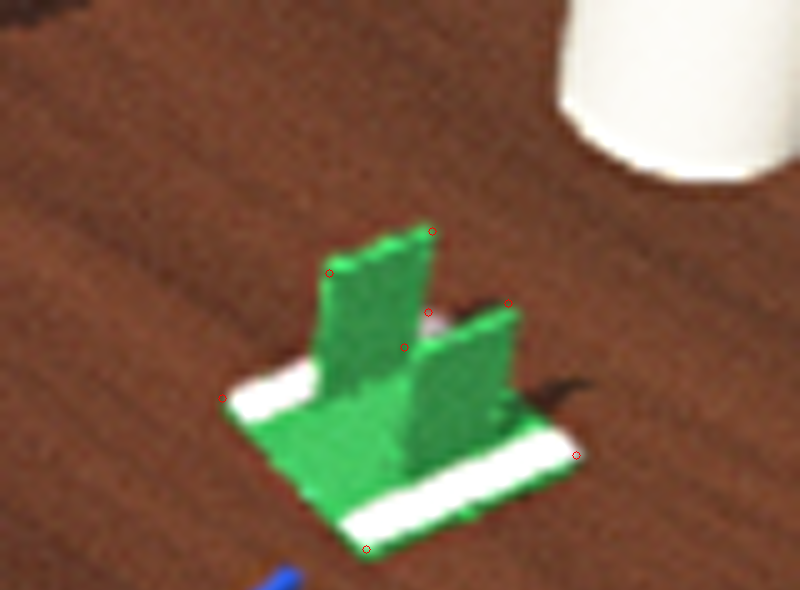

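Model points agree with the side view to under 1 px (cheek tops at 330,265 / 432,230 / 415,345 / 515,312). Carry over and compare cartridge vs cheeks in the same camera.

Request:
{"op": "arm_command", "data": {
  "plan": [
    [0, -3, 1, 0, 0, 0, 5],
    [0, -4, 1.3, 0, 0, 0, 5],
    [0, -4, 1.3, 0, 0, 0, 5],
    [0, -3, 1, 0, 0, 0, 5],
    [0, -1.5, 0.5, 0, 0, 0, 5],
    [0, 0, 0, 0, 0, 0, 5],
    [0, 0, 0, 0, 0, 0, 5]
  ]
}}

```text
time: 21.88
position: [0.529, -0.2511, 0.1151]
tool_rot: [0.089, 0.705, -0.083, 0.699]
ft_force: [0.8, 0.2, -0.4]
grip_width: 0.056
```

```bash
python3 -c "
from h import *
go([.5345,-.287,.08],-1.822);o=robot.get_obs();print(o['ft_force'],o['grip_width'],o['position'])"
```

```text
rot [ 0.008 -0.01  -0.007] shift(old axes,cm) [ 3.48 -3.37  1.43] shift(new axes) [ 3.51 -3.34  1.42] newy [0.249 0.969 0.   ]
[ 0.82478856  0.18944679 -0.36860098] 0.05597531820802391 [ 0.52899715 -0.25114014  0.11513377]
```

Request:
{"op": "arm_command", "data": {
  "plan": [
    [0.5, -1.7, 0.7, 0.008, -0.01, -0.007, 5],
    [0.5, -1.7, 0.7, 0, 0, 0, 5],
    [1.0, 0, 0, 0, 0, 0, 5],
    [0, 0, 0, 0, 0, 0, 5]
  ]
}}

```text
time: 22.38
position: [0.5344, -0.2876, 0.0931]
tool_rot: [0.088, 0.702, -0.088, 0.701]
ft_force: [-0.8, -0.1, -0.2]
grip_width: 0.0559
```

```bash
python3 -c "
from h import *
go([.5345,-.287,.08],-1.822);o=robot.get_obs();print(o['ft_force'],o['grip_width'],o['position'])"
```

```text
rot [ 0.002 -0.001 -0.   ] shift(old axes,cm) [ 1.31  0.06 -0.01] shift(new axes) [ 1.31  0.06 -0.01] newy [0.249 0.969 0.   ]
[-0.75011845 -0.13203375 -0.15665464] 0.05586572101290244 [ 0.53442682 -0.28758642  0.09314915]
```

```bash
python3 - <<'E'
from h import *
n='side'
acc=[]
for i in range(3):
    im,d=optics.camera(n);acc.append(d)
d=np.median(acc,0);P=cloud(n,d);hsv=cv2.cvtColor(im,cv2.COLOR_BGR2HSV)
sy=-.251;c,s=np.cos(sy),np.sin(sy);q=P-[.5344,-.2876,0];x=q[...,0]*c+q[...,1]*s;y=-q[...,0]*s+q[...,1]*c;z=P[...,2]
near=(np.hypot(x,y)<.06)
H=hsv[...,0].astype(int)
cy=near&(H>90)&(H<112)&(hsv[...,1]>110)&(z>.07)
t=cy&(z>.088)&(z<.114)&(abs(x)<.02)&(y<0);print('cart -y face',t.sum(),np.median(y[t]),'slope',np.polyfit(x[t],y[t],1)[0])
t=cy;print('cart x',np.percentile(x[t],[2,98]),'z',np.percentile(z[t],[2,98]))
g=near&(abs(H-65)<15)&(hsv[...,1]>110)
t=g&(z>.015)&(z<.05)&(y<-.01)&(abs(x)<.013);print('cheek -y outer face',t.sum(),np.median(y[t]),'slope',np.polyfit(x[t],y[t],1)[0])
t=g&(z>.02)&(z<.05)&(y>.005)&(abs(x)<.013);print('cheek +y inner face',t.sum(),np.median(y[t]) if t.sum() else '')
t=g&(z>.02)&(y<-.01);print('cheek x',np.percentile(x[t],[2,98]),'z',np.percentile(z[t],[2,98]))
u,v=proj('side',[.5344,-.2876,.07])[0].astype(int)
cv2.imwrite('pics/c8.png',cv2.resize(im[v-35:v+35,u-40:u+40],(640,560),interpolation=cv2.INTER_CUBIC))
E
```

```text
cart -y face 41 -0.01220461616450504 slope -0.005365334197127524
cart x [-0.03223315  0.03024448] z [0.08523207 0.16897486]
cheek -y outer face 70 -0.020092021930564488 slope -0.006016865025084734
cheek +y inner face 64 0.015904039789373593
cheek x [-0.01668155  0.01697632] z [0.02103676 0.05766166]
```

View pics/c8.png

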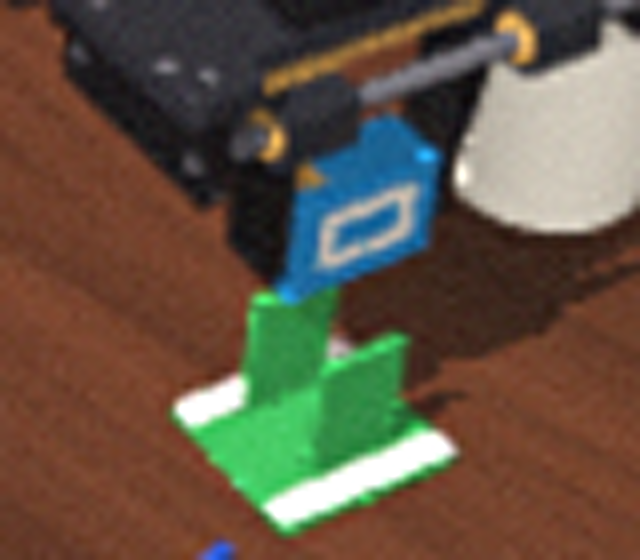

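Cartridge above the stand: face at −12 mm against ideal −13; cheeks centred at 0. So a −0.8 mm correction. Descend in stages.

Request:
{"op": "arm_command", "data": {
  "plan": [
    [0.5, -0.07, 0, 0, 0, 0, 5],
    [0.8, 0, 0, 0, 0, 0, 5],
    [0.5, 0, 0, 0, 0, 0, 5],
    [0, 0, 0, 0, 0, 0, 5]
  ]
}}

```text
time: 23.02
position: [0.5352, -0.2879, 0.0755]
tool_rot: [0.087, 0.701, -0.088, 0.702]
ft_force: [0.2, 0.0, -0.5]
grip_width: 0.0558
```

```bash
python3 -c "
from h import *
go([.5342,-.2884,.0185],-1.822);o=robot.get_obs();print(o['ft_force'],o['grip_width'],o['position'])"
```

```text
rot [0.003 0.002 0.001] shift(old axes,cm) [ 5.7  -0.06 -0.09] shift(new axes) [ 5.7  -0.07 -0.08] newy [0.249 0.969 0.   ]
[ 0.20488602  0.02274811 -0.45611759] 0.05579401587607623 [ 0.53518673 -0.28792701  0.07554265]
```

Request:
{"op": "arm_command", "data": {
  "plan": [
    [0.5, -0.07, -0.1, 0, 0, 0, 5],
    [0.6, 0, -0.05, 0, 0, 0, 5],
    [0.6, 0, 0, 0, 0, 0, 5],
    [0.3, 0, 0, 0, 0, 0, 5],
    [0, 0, 0, 0, 0, 0, 5]
  ]
}}

```text
time: 23.65
position: [0.5335, -0.2884, 0.054]
tool_rot: [0.087, 0.701, -0.088, 0.702]
ft_force: [1.1, 0.1, -0.7]
grip_width: 0.0556
```

```bash
python3 -c "
from h import *
go([.5342,-.2884,.0185],-1.822);o=robot.get_obs();print(o['ft_force'],o['grip_width'],o['position'])"
```

```text
rot [0.003 0.002 0.001] shift(old axes,cm) [3.55 0.02 0.06] shift(new axes) [3.55 0.01 0.07] newy [0.249 0.969 0.   ]
[ 1.11141647  0.12490348 -0.68021368] 0.055572449894351325 [ 0.53349418 -0.28835033  0.05402055]
```

Inside the cheeks without force. Continue.

Request:
{"op": "arm_command", "data": {
  "plan": [
    [0.6, 0, 0.03, 0, 0, 0, 5],
    [0.8, 0, 0, 0, 0, 0, 5],
    [0.8, 0, 0, 0, 0, 0, 5],
    [0.6, 0, 0, 0, 0, 0, 5],
    [0.3, 0, 0, 0, 0, 0, 5],
    [0, 0, 0, 0, 0, 0, 5]
  ]
}}

```text
time: 24.4
position: [0.5339, -0.2885, 0.0206]
tool_rot: [0.087, 0.701, -0.088, 0.702]
ft_force: [0.8, -0.3, -1.2]
grip_width: 0.0561
```

```bash
python3 -c "
from h import *
go([.5342,-.2884,.0174],-1.822);o=robot.get_obs();print(o['ft_force'],o['grip_width'],o['position'])"
```

```text
rot [0.003 0.002 0.001] shift(old axes,cm) [0.32 0.02 0.03] shift(new axes) [0.32 0.02 0.03] newy [0.249 0.969 0.   ]
[ 0.84078505 -0.26501072 -1.23761602] 0.05612590795619379 [ 0.53390918 -0.28849902  0.02060207]
```

Request:
{"op": "arm_command", "data": {
  "plan": [
    [0.15, 0, 0, 0, 0, 0, 5],
    [0.15, 0, 0, 0, 0, 0, 5],
    [0.05, 0, 0, 0, 0, 0, 5],
    [0, 0, 0, 0, 0, 0, 5]
  ]
}}

```text
time: 24.9
position: [0.5343, -0.2888, 0.0175]
tool_rot: [0.087, 0.701, -0.088, 0.703]
ft_force: [-0.4, -0.7, 0.0]
grip_width: 0.0559
```

```bash
python3 -c "
from h import *
go([.5342,-.2884,.0174],-1.822);o=robot.get_obs();print(o['ft_force'],o['grip_width'],o['position'])"
```

```text
rot [0.003 0.003 0.002] shift(old axes,cm) [ 0.01  0.03 -0.02] shift(new axes) [ 0.01  0.03 -0.02] newy [0.249 0.969 0.   ]
[-0.3615046  -0.74847072  0.01611528] 0.05592556443521916 [ 0.53434868 -0.28879819  0.01752765]
```

Request:
{"op": "arm_command", "data": {
  "plan": [
    [0.1, 0, 0, 0, 0, 0, 5],
    [0, 0, 0, 0, 0, 0, 5.8],
    [0, 0, 0, 0, 0, 0, 7.2],
    [0, 0, 0, 0, 0, 0, 7.2],
    [0, 0, 0, 0, 0, 0, 7.2],
    [-1, 0, 0, 0, 0, 0, 7.2],
    [-2, 0, 0, 0, 0, 0, 7.2],
    [-3, 0, 0, 0, 0, 0, 7.2],
    [-4, 0, 0, 0, 0, 0, 7.2],
    [-4, 0, 0, 0, 0, 0, 7.2],
    [-2, 0, 0, 0, 0, 0, 7.2],
    [0, 0, 0, 0, 0, 0, 7.2]
  ]
}}

```text
time: 26.4
position: [0.5343, -0.2887, 0.1856]
tool_rot: [0.086, 0.7, -0.089, 0.704]
ft_force: [0.2, 0.3, -0.3]
grip_width: 0.072
```

Request:
{"op": "arm_command", "data": {
  "plan": [
    [0, 0, 0, -0.16, 0, 0, 6],
    [0, 0, 0, -0.175, 0, 0, 6],
    [0, 0, 0, -0.175, 0, 0, 6],
    [0, 0, 0, -0.175, 0, 0, 6],
    [0, 0, 0, -0.175, 0, 0, 6],
    [0, 0, 0, -0.175, 0, 0, 6],
    [0, 0, 0, -0.175, 0, 0, 6],
    [0, 0, 0, -0.175, 0, 0, 6],
    [0, 0, 0, -0.175, 0, 0, 6],
    [0, 0, 0, -0.175, 0, 0, 6],
    [0, 0, 0, -0.175, 0, 0, 6],
    [0, 0, 0, 0, 0, 0, 6]
  ]
}}

```text
time: 27.9
position: [0.5259, -0.2822, 0.1714]
tool_rot: [-0.529, 0.461, 0.544, 0.46]
ft_force: [0.2, -0.2, 0.8]
grip_width: 0.0599
```

```bash
python3 - <<'E'
from h import *
im,d=optics.camera('side')
P=cloud('side',d);hsv=cv2.cvtColor(im,cv2.COLOR_BGR2HSV);H=hsv[...,0].astype(int)
sy=-.251;c,s=np.cos(sy),np.sin(sy);q=P-[.5344,-.2884,0];x=q[...,0]*c+q[...,1]*s;y=-q[...,0]*s+q[...,1]*c;z=P[...,2]
cy=(np.hypot(x,y)<.04)&(H>90)&(H<112)&(hsv[...,1]>110)
print(cy.sum(),'x',np.percentile(x[cy],[2,98]),'y',np.percentile(y[cy],[2,98]),'z',np.percentile(z[cy],[2,50,98]))
arc(0)
go([.5953,.1354,.18],.1016)
u,v=proj('side',[.5344,-.2876,.04])[0].astype(int)
cv2.imwrite('pics/c9.png',cv2.resize(im[v-40:v+30,u-40:u+40],(640,560),interpolation=cv2.INTER_CUBIC))
E
```

```text
202 x [-0.03009757  0.0238351 ] y [-0.01345225  0.01313469] z [0.0113141  0.04522021 0.04946966]
th 1.1494981727920723 r 0.15282118260403654 [-0.1  0.4 -0.1] 0.05980554804830874 27.95
rot [ 0.05   0.015 -0.014] shift(old axes,cm) [0. 0. 0.] shift(new axes) [0. 0. 0.] newy [-0.995 -0.101  0.   ]
1.06 x 5.62 y -1.33
0.97 x 0.42 y 0.74
0.88 x 0.48 y 0.7
0.8 x 0.54 y 0.66
0.71 x 0.6 y 0.61
0.62 x 0.65 y 0.55
0.53 x 0.69 y 0.49
0.44 x 0.73 y 0.43
0.35 x 0.77 y 0.36
0.27 x 0.8 y 0.29
0.18 x 0.82 y 0.22
0.09 x 0.84 y 0.15
0.0 x 0.85 y 0.07
rot [ 0.05   0.015 -0.014] shift(old axes,cm) [ -0.42 -13.18  40.23] shift(new axes) [ -0.86 -11.15  40.84] newy [-0.995 -0.101  0.   ]
```

View pics/c9.png

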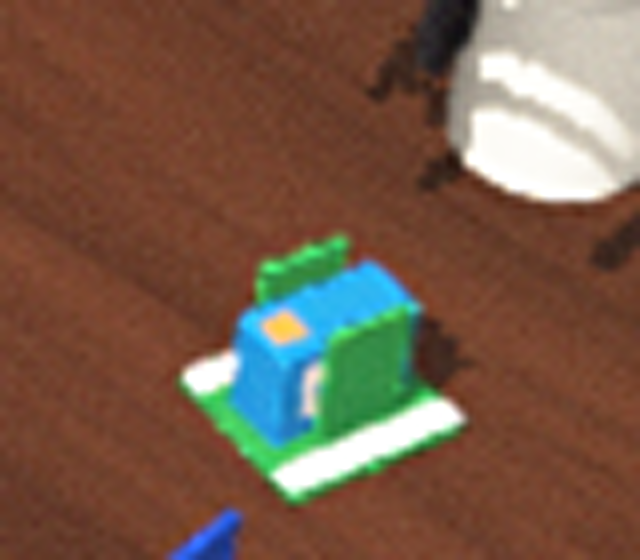

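Cyan seated upright between the cheeks (crop 325,340), top at z≈46 mm, centred across. Now back to the lid tongue.

Request:
{"op": "arm_command", "data": {
  "plan": [
    [-1, 0, 0, 0.05, 0.015, -0.014, 6],
    [-2, -1.2, 4, 0, 0, 0, 6],
    [0, -1.4, 5, 0, 0, 0, 6],
    [0, -1.4, 5, 0, 0, 0, 6],
    [0, -1.4, 5, 0, 0, 0, 6],
    [0, -1.4, 5, 0, 0, 0, 6],
    [0, -1.4, 5, 0, 0, 0, 6],
    [0, -1.2, 4, 0, 0, 0, 6],
    [0, -0.5, 1.5, 0, 0, 0, 6],
    [0, 0, 0, 0, 0, 0, 6],
    [0, 0, 0, 0, 0, 0, 6]
  ]
}}

```text
time: 29.32
position: [0.5957, 0.0777, 0.1981]
tool_rot: [-0.516, 0.484, 0.518, 0.482]
ft_force: [-0.9, -0.7, -0.6]
grip_width: 0.06
```

```bash
python3 -c "
from h import *
go([.5953,.1354,.155],.1016);o=robot.get_obs();print(o['position'])"
```

```text
rot [-0.034  0.    -0.004] shift(old axes,cm) [ 4.31 -0.37  5.76] shift(new axes) [ 4.31 -0.55  5.75] newy [-0.995 -0.101  0.   ]
[0.59567457 0.07766176 0.19811449]
```

Request:
{"op": "arm_command", "data": {
  "plan": [
    [0, -0.2, 2.5, -0.034, 0, 0, 6],
    [0, -0.2, 2.5, 0, 0, 0, 6],
    [0, 0, 0.6, 0, 0, 0, 6],
    [1, 0, 0, 0, 0, 0, 6],
    [1.5, 0, 0, 0, 0, 0, 6],
    [0, 0, 0, 0, 0, 0, 6]
  ]
}}

```text
time: 30.08
position: [0.5945, 0.1251, 0.1705]
tool_rot: [-0.521, 0.48, 0.523, 0.474]
ft_force: [0.1, -0.2, -0.9]
grip_width: 0.0602
```

```bash
python3 -c "
from h import *
go([.5953,.1354,.1073],.1016);o=robot.get_obs();print(o['position'])"
```

```text
rot [-0.012 -0.003 -0.007] shift(old axes,cm) [ 6.32 -0.22  1.04] shift(new axes) [ 6.32 -0.18  1.02] newy [-0.995 -0.101  0.   ]
[0.59451569 0.12505305 0.17052746]
```

Request:
{"op": "arm_command", "data": {
  "plan": [
    [0.3, -0.18, 1.0, -0.012, 0, -0.007, 6],
    [1, 0, 0.1, 0, 0, 0, 6],
    [1.5, 0, 0, 0, 0, 0, 6],
    [0.7, 0, 0, 0, 0, 0, 6],
    [0, 0, 0, 0, 0, 0, 6]
  ]
}}

```text
time: 30.7
position: [0.5952, 0.1364, 0.1323]
tool_rot: [0.526, -0.475, -0.524, -0.473]
ft_force: [0.1, -0.2, 0.8]
grip_width: 0.06
```

```bash
python3 -c "
from h import *
go([.5953,.1354,.1073],.1016);o=robot.get_obs();print(o['position'])"
```

```text
rot [ 0.001 -0.003 -0.001] shift(old axes,cm) [ 2.5  -0.   -0.09] shift(new axes) [ 2.5  0.  -0.1] newy [-0.995 -0.101  0.   ]
[0.59521944 0.13635213 0.13230923]
```

Request:
{"op": "arm_command", "data": {
  "plan": [
    [1, 0, -0.1, 0, 0, 0, 6],
    [1, 0, 0, 0, 0, 0, 6],
    [0.3, 0, 0, 0, 0, 0, 6],
    [0, 0, 0, 0, 0, 0, 2],
    [0, 0, 0, 0, 0, 0, 2],
    [0, 0, 0, 0, 0, 0, 2],
    [0, 0, 0, 0, 0, 0, 2],
    [0, 0, 0, 0, 0, 0, 2]
  ],
  "grip_force": 20
}}

```text
time: 31.7
position: [0.5962, 0.1355, 0.1086]
tool_rot: [0.526, -0.474, -0.524, -0.474]
ft_force: [0.8, -0.5, -1.9]
grip_width: 0.0297
```

```bash
python3 -c "
from h import *
arc(1.25)"
```

```text
th 2.1430880039397597 r 0.09676716420369756 [ 0.8 -0.5 -1.9] 0.029682008754366853 31.7
rot [ 0.001 -0.003  0.002] shift(old axes,cm) [0. 0. 0.] shift(new axes) [0. 0. 0.] newy [-0.995 -0.101  0.   ]
2.05 x -0.41 y 0.76
1.96 x -0.4 y 0.76
1.88 x -0.33 y 0.79
1.79 x -0.25 y 0.82
1.7 x -0.18 y 0.84
1.61 x -0.11 y 0.85
1.52 x -0.03 y 0.86
1.43 x 0.05 y 0.86
1.34 x 0.12 y 0.85
1.25 x 0.2 y 0.83
```

Tongue gripped again (29.7 mm). Swing back.

Request:
{"op": "arm_command", "data": {
  "plan": [
    [-0.41, 0.76, 0, 0, 0, 0, 2],
    [-0.4, 0.76, 0, 0, 0, 0, 2],
    [-0.33, 0.79, 0, 0, 0, 0, 2],
    [-0.25, 0.82, 0, 0, 0, 0, 2],
    [-0.18, 0.84, 0, 0, 0, 0, 2],
    [-0.11, 0.85, 0, 0, 0, 0, 2],
    [-0.03, 0.86, 0, 0, 0, 0, 2],
    [0.05, 0.86, 0, 0, 0, 0, 2],
    [0.12, 0.85, 0, 0, 0, 0, 2],
    [0.2, 0.83, 0, 0, 0, 0, 2],
    [0, 0, 0, 0, 0, 0, 2]
  ]
}}

```text
time: 33.08
position: [0.5135, 0.1265, 0.1247]
tool_rot: [0.529, -0.471, -0.52, -0.477]
ft_force: [1.0, -0.5, 0.0]
grip_width: 0.0297
```

```bash
python3 -c "
from h import *
arc(0.5)"
```

```text
th 1.2484543415857356 r 0.09911989039593304 [ 1.  -0.5  0. ] 0.029687366007607387 33.075
rot [ 0.    -0.003  0.015] shift(old axes,cm) [0. 0. 0.] shift(new axes) [0. 0. 0.] newy [-0.995 -0.101  0.   ]
1.15 x 0.58 y 0.77
1.06 x 0.37 y 0.82
0.97 x 0.44 y 0.78
0.87 x 0.51 y 0.74
0.78 x 0.58 y 0.69
0.69 x 0.64 y 0.63
0.59 x 0.7 y 0.57
0.5 x 0.75 y 0.5
```

Request:
{"op": "arm_command", "data": {
  "plan": [
    [0.45, 0.8, 0, 0, 0, 0, 2],
    [0.4, 0.82, 0, 0, 0, 0, 2],
    [0.46, 0.78, 0, 0, 0, 0, 2],
    [0.51, 0.74, 0, 0, 0, 0, 2],
    [0.58, 0.69, 0, 0, 0, 0, 2],
    [0.64, 0.63, 0, 0, 0, 0, 2],
    [0.7, 0.57, 0, 0, 0, 0, 2],
    [0.75, 0.5, 0, 0, 0, 0, 2],
    [0, 0, 0, 0, 0, 0, 2]
  ]
}}

```text
time: 34.2
position: [0.4554, 0.1201, 0.0771]
tool_rot: [0.529, -0.471, -0.521, -0.476]
ft_force: [1.7, 0.1, -0.5]
grip_width: 0.0297
```

```bash
python3 -c "
from h import *
arc(0.0)"
```

```text
th 0.46447362867942393 r 0.09821659167021451 [ 1.7  0.1 -0.5] 0.029729362856298916 34.2
rot [ 0.001 -0.004  0.012] shift(old axes,cm) [0. 0. 0.] shift(new axes) [0. 0. 0.] newy [-0.995 -0.101  0.   ]
0.37 x 0.9 y 0.21
0.28 x 0.83 y 0.32
0.19 x 0.86 y 0.24
0.09 x 0.88 y 0.16
0.0 x 0.89 y 0.08
```

Request:
{"op": "arm_command", "data": {
  "plan": [
    [0.85, 0.3, 0, 0, 0, 0, 2],
    [0.83, 0.3, 0, 0, 0, 0, 2],
    [0.8, 0.22, 0, 0, 0, 0, 2],
    [0.7, 0.15, 0, 0, 0, 0, 2],
    [0.5, 0.05, 0, 0, 0, 0, 2],
    [0, 0, 0, 0, 0, 0, 2]
  ]
}}

```text
time: 34.95
position: [0.4438, 0.1189, 0.0371]
tool_rot: [0.528, -0.472, -0.522, -0.475]
ft_force: [1.3, 0.2, 0.9]
grip_width: 0.0295
```

```bash
python3 -c "
from h import *
arc(0.0)"
```

```text
th 0.03648933002104109 r 0.09790454848152237 [1.3 0.2 0.9] 0.029547240590175224 34.95
rot [ 0.001 -0.004  0.009] shift(old axes,cm) [0. 0. 0.] shift(new axes) [0. 0. 0.] newy [-0.995 -0.101  0.   ]
0.0 x 0.36 y -0.16
```

Request:
{"op": "arm_command", "data": {
  "plan": [
    [0.2, 0, 0, 0, 0, 0, 2],
    [0.2, 0, 0, 0, 0, 0, 2],
    [0.2, 0, 0, 0, 0, 0, 2],
    [0, 0, 0, 0, 0, 0, 2]
  ]
}}

```text
time: 35.45
position: [0.4438, 0.1188, 0.0352]
tool_rot: [0.529, -0.471, -0.521, -0.475]
ft_force: [0.4, -1.3, -2.2]
grip_width: 0.0296
```

```bash
python3 -c "
from h import *
arc(0.0)"
```

```text
th 0.017095827865823483 r 0.09778669613978 [ 0.4 -1.3 -2.2] 0.02964847593822378 35.45
rot [ 0.002 -0.004  0.011] shift(old axes,cm) [0. 0. 0.] shift(new axes) [0. 0. 0.] newy [-0.995 -0.101  0.   ]
0.0 x 0.17 y -0.16
```

Request:
{"op": "arm_command", "data": {
  "plan": [
    [0.4, 0, 0, 0, 0, 0, 2],
    [0.4, 0, 0, 0, 0, 0, 2],
    [0.4, 0, 0, 0, 0, 0, 2]
  ]
}}

```text
time: 35.83
position: [0.4443, 0.1189, 0.0295]
tool_rot: [0.531, -0.47, -0.52, -0.476]
ft_force: [-2.8, -1.8, 31.1]
grip_width: 0.0296
```

```bash
python3 -c "
from h import *
arc(0.0)"
```

```text
th -0.041664998033573195 r 0.09702372066243035 [-2.8 -1.8 31.1] 0.029635442364520953 35.825
rot [ 0.003 -0.005  0.017] shift(old axes,cm) [0. 0. 0.] shift(new axes) [0. 0. 0.] newy [-0.995 -0.101  0.   ]
0.0 x -0.4 y -0.1
```

Reaction of 31 N: the lid is on its stop. Release, withdraw up and check.

Request:
{"op": "arm_command", "data": {
  "plan": [
    [0, 0, 0, 0, 0, 0, 5.5],
    [0, 0, 0, 0, 0, 0, 5.5],
    [0, 0, 0, 0, 0, 0, 5.5],
    [-1, 0, 0, 0, 0, 0, 5.5],
    [-3, 0, 0, 0, 0, 0, 5.5],
    [-5, 0, 0, 0, 0, 0, 5.5],
    [-5, 0, 0, 0, 0, 0, 5.5],
    [-3, 0, 4, 0, 0, 0, 5.5],
    [0, 0, 5, 0, 0, 0, 5.5],
    [0, 0, 5, 0, 0, 0, 5.5],
    [0, 0, 5, 0, 0, 0, 5.5],
    [0, 0, 0, 0, 0, 0, 5.5]
  ]
}}

```text
time: 37.33
position: [0.4207, 0.3138, 0.2075]
tool_rot: [0.528, -0.471, -0.521, -0.478]
ft_force: [-0.5, -0.2, -0.1]
grip_width: 0.055
```

```bash
python3 - <<'E'
from h import *
im,d=optics.camera('top');im2,_=optics.camera('side');P=cloud('top',d);P0=cloud('top',np.load('top0.npz')['d'])
c,s=np.cos(.1016),np.sin(.1016);q=P-[.5059,.1267,0];x=q[...,0]*c+q[...,1]*s;y=-q[...,0]*s+q[...,1]*c
hsv=cv2.cvtColor(im,cv2.COLOR_BGR2HSV)
m=((hsv[...,0]<8)|(hsv[...,0]>172))&(hsv[...,1]>170)&(abs(x)<.033)&(abs(y)<.1)&(abs(P[...,2]-.06)<.02)
print('lid slope',-np.polyfit(x[m],P[...,2][m],1)[0],m.sum(),np.median(P[...,2][m]))
for n,(a,b) in {'stamp':(120,239),'stapler':(270,135),'mug':(338,132),'notes':(288,248)}.items():print(n,P[b,a]-P0[b,a])
cv2.imwrite('pics/c10.png',np.vstack([cv2.resize(im[90:270],(700,246),interpolation=cv2.INTER_AREA),cv2.resize(im2[80:330],(700,342))]))
o=robot.get_obs();print(o['position'],o['time'])
E
```

```text
lid slope -0.0030653423765993593 1104 0.0564785111117736
stamp [ 0.00310298 -0.1051401   0.26143204]
stapler [-6.39146820e-04  5.63542117e-05  2.22883017e-03]
mug [ 0.00039049 -0.00029671 -0.0013251 ]
notes [0.00019511 0.00036389 0.00499221]
[0.42071197 0.31095385 0.20711288] 37.425
```

View pics/c10.png

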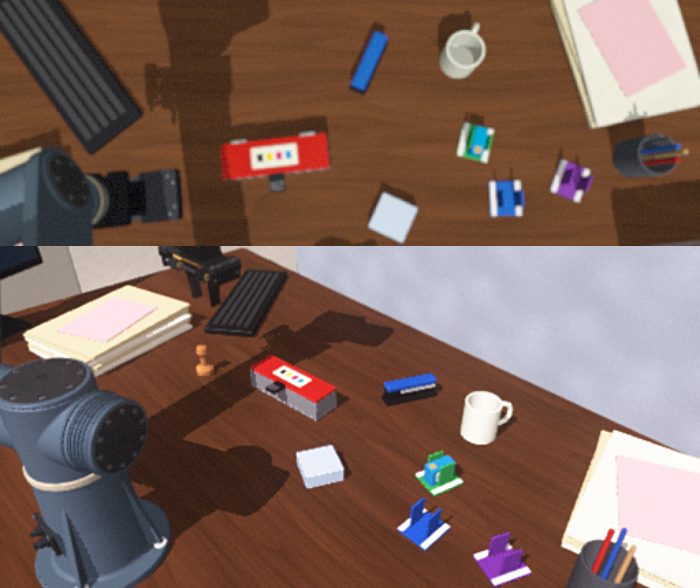

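Lid shut (275,155), cyan in the green stand (475,140), stamp (203,360) and the rest in place, and the arm is clear.

```bash
python3 -c "
from h import *
print(workorder.hand_in())"
```

```text
the job is handed in; nothing more can be done
None
```

The job is handed in, at about 37 s of the 72 s allowed. I swung the lid open to about 2.14 rad and found the cyan cartridge in the yellow-lined middle bay. I set it down on the clear desk, regripped it by its end faces and lowered it into the green stand. Then I swung the lid shut.

**Last checks:**
- **Cartridge:** it stands upright and released between the cheeks. It is centred across to within about 1 mm, and its top is at the height of a seated cartridge. Lengthwise the side view read about 3 mm off the middle (12 mm allowed), and that view has a 1–2 mm bias.
- **Lid:** its measured slope is about 0 rad, so it is flat shut. Pressing it home gave a 31 N reaction at the wrist; the fingers probably slid on the tongue, and the lid stayed shut after release.
- **Other two cartridges:** the one by the near wall, magenta, was seen in its bay after the pick. Neither was measured again before I closed the lid.
- **Bystanders:** the stapler, mug and notes show no sideways shift. The depth reading at the stamp was blocked by the arm, but the side view shows it standing in place.

The two cameras disagreed by 1–2 mm on the case and stand. I settled the stand by comparing the cartridge and the cheeks in one view.

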